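Load ring weights onto the clay scale up to the long mark

TASK

The clay scale needs its weight made up: take the steel rings from the board one at a time and lower each over the spindle right down onto the pan or the ring below, letting the scale settle each time, and stop as soon as the pointer stands at or past the long mark. Be gentle: do not drop the rings or lean on the pan, the pointer must never swing as far as the double stroke, and leave the spare rings and the things round about where they are.

Things in the scene. Friction and masses are not known exactly. Their poses are not given: they have to be found in the camera images.
- ring1: one of four alike steel ring weights, 42 mm outside diameter, 17 mm hole, 14 mm high, about 120 g, lying flat on the plywood board at the start, about 110 mm from its neighbours; origin at the centre of its underside, z up along its hole
- ring2: one of four alike steel ring weights, 42 mm outside diameter, 17 mm hole, 14 mm high, about 120 g, lying flat on the plywood board at the start, about 110 mm from its neighbours; origin at the centre of its underside, z up along its hole
- ring3: one of four alike steel ring weights, 42 mm outside diameter, 17 mm hole, 14 mm high, about 120 g, lying flat on the plywood board at the start, about 110 mm from its neighbours; origin at the centre of its underside, z up along its hole
- ring4: one of four alike steel ring weights, 42 mm outside diameter, 17 mm hole, 14 mm high, about 120 g, lying flat on the plywood board at the start, about 110 mm from its neighbours; origin at the centre of its underside, z up along its hole
- pan_top (a point): centre of the upper face of the scale's flat round steel pan (130 mm wide, about 115 mm above the table); x to the dial side, z up. The pan sinks on a spring, 2.5 mm per newton. From it stands a steel spindle, 14 mm thick, 55 mm high, flat top with 1 mm bevel. The spindle's axis is 5 mm off this centre, in a direction not measured: within 90 degrees either side of this point's x. It stays put during the job
- pointer (a joint): pointer on the dial, rad; grows (clockwise) as the pan is loaded, 0.08 per mm of sinking, 0.2 per newton, about 0.24 per ring. It starts at 0.45 to 0.75, as the pan's own weight differs. The long thick mark is at 1.08, the double stroke (overload) at 2.21. Two or three rings are needed. A ring pressed on the spindle's top sinks the pan; it springs up when the hole meets the spindle
- scale: fixed white scale housing, 170 x 170 x 75 mm; its round sloping dial, 104 mm wide, is on its +x side, reaching 165 mm from the middle and 95 mm high; origin on the table straight below the pan's centre
- board: fixed plywood board 220 x 220 x 12 mm on which the rings lie; origin at the centre of its underside
- toolpot: bystander: terracotta pot, 84 mm wide and 85 mm high, with wooden modelling tools standing in it to 150 mm; origin under its centre
- bowl: bystander: small terracotta bowl, 100 mm wide and 45 mm high; origin under its centre
- knife: bystander: clay knife lying along its x, 185 mm long, 12 mm high; origin on the table at the joint of handle and blade
Mind the look-alikes: they are no part of the job. What is shaped like the ring1 but green or orange is not meant.

How it is judged:
On the way, in this order (a step that is already met when the one before it is completed fails the run):
1. one ring stands home on the spindle, let go, and the scale has settled (((horizontal distance between ring1 and pan_top below 0.009 m and z of ring1 in the frame of pan_top between -0.004 and 0.032 m and angle between ring1's own z axis and vertical below 0.12 rad) or (horizontal distance between ring2 and pan_top below 0.009 m and z of ring2 in the frame of pan_top between -0.004 and 0.032 m and angle between ring2's own z axis and vertical below 0.12 rad) or (horizontal distance between ring3 and pan_top below 0.009 m and z of ring3 in the frame of pan_top between -0.004 and 0.032 m and angle between ring3's own z axis and vertical below 0.12 rad) or (horizontal distance between ring4 and pan_top below 0.009 m and z of ring4 in the frame of pan_top between -0.004 and 0.032 m and angle between ring4's own z axis and vertical below 0.12 rad)) and contact force between the fingers and ring1 below 0.1 N and contact force between the fingers and ring2 below 0.1 N and contact force between the fingers and ring3 below 0.1 N and contact force between the fingers and ring4 below 0.1 N and velocity of joint pointer between -0.15 and 0.15 rad/s), for 0.2 s.
2. a second ring has joined it, let go, and the scale has settled (((horizontal distance between each of ring1, ring2 and pan_top below 0.009 m and z of ring1 in the frame of pan_top between -0.004 and 0.032 m and angle between each of ring1, ring2's own z axis and vertical below 0.12 rad and z of ring2 in the frame of pan_top between -0.004 and 0.032 m) or (horizontal distance between each of ring1, ring3 and pan_top below 0.009 m and z of ring1 in the frame of pan_top between -0.004 and 0.032 m and angle between each of ring1, ring3's own z axis and vertical below 0.12 rad and z of ring3 in the frame of pan_top between -0.004 and 0.032 m) or (horizontal distance between each of ring1, ring4 and pan_top below 0.009 m and z of ring1 in the frame of pan_top between -0.004 and 0.032 m and angle between each of ring1, ring4's own z axis and vertical below 0.12 rad and z of ring4 in the frame of pan_top between -0.004 and 0.032 m) or (horizontal distance between each of ring2, ring3 and pan_top below 0.009 m and z of ring2 in the frame of pan_top between -0.004 and 0.032 m and angle between each of ring2, ring3's own z axis and vertical below 0.12 rad and z of ring3 in the frame of pan_top between -0.004 and 0.032 m) or (horizontal distance between each of ring2, ring4 and pan_top below 0.009 m and z of ring2 in the frame of pan_top between -0.004 and 0.032 m and angle between each of ring2, ring4's own z axis and vertical below 0.12 rad and z of ring4 in the frame of pan_top between -0.004 and 0.032 m) or (horizontal distance between each of ring3, ring4 and pan_top below 0.009 m and z of ring3 in the frame of pan_top between -0.004 and 0.032 m and angle between each of ring3, ring4's own z axis and vertical below 0.12 rad and z of ring4 in the frame of pan_top between -0.004 and 0.032 m)) and contact force between the fingers and ring1 below 0.1 N and contact force between the fingers and ring2 below 0.1 N and contact force between the fingers and ring3 below 0.1 N and contact force between the fingers and ring4 below 0.1 N and velocity of joint pointer between -0.15 and 0.15 rad/s), for 0.2 s.
At the end, for the whole second after the job is handed in: Pointer at rest between 1.02 and 1.39 rad (long mark: 1.08; at most one ring's worth past it). Each ring is either flat and fully down on the spindle (within 9 mm of the pan's centre, underside at most 32 mm above the pan) or within 20 mm of where it lay. All let go and still (value of joint pointer between 1.02 and 1.39 rad and velocity of joint pointer between -0.15 and 0.15 rad/s and contact force between the fingers and ring1 below 0.1 N and contact force between the fingers and ring2 below 0.1 N and contact force between the fingers and ring3 below 0.1 N and contact force between the fingers and ring4 below 0.1 N and ((horizontal distance between ring1 and pan_top below 0.009 m and z of ring1 in the frame of pan_top between -0.004 and 0.032 m and angle between ring1's own z axis and vertical below 0.12 rad) or (distance of ring1 from where it was at the start of the episode below 0.02 m and angle between ring1's own z axis and vertical below 0.1 rad)) and ((horizontal distance between ring2 and pan_top below 0.009 m and z of ring2 in the frame of pan_top between -0.004 and 0.032 m and angle between ring2's own z axis and vertical below 0.12 rad) or (distance of ring2 from where it was at the start of the episode below 0.02 m and angle between ring2's own z axis and vertical below 0.1 rad)) and ((horizontal distance between ring3 and pan_top below 0.009 m and z of ring3 in the frame of pan_top between -0.004 and 0.032 m and angle between ring3's own z axis and vertical below 0.12 rad) or (distance of ring3 from where it was at the start of the episode below 0.02 m and angle between ring3's own z axis and vertical below 0.1 rad)) and ((horizontal distance between ring4 and pan_top below 0.009 m and z of ring4 in the frame of pan_top between -0.004 and 0.032 m and angle between ring4's own z axis and vertical below 0.12 rad) or (distance of ring4 from where it was at the start of the episode below 0.02 m and angle between ring4's own z axis and vertical below 0.1 rad))); the robot touches nothing.
It fails at once if the pan is overloaded: the pointer swings to the double stroke (2.21 rad) (value of joint pointer above 2.21 rad).
It fails at once if the pan or spindle is loaded with more than 25 N in any direction (contact force between anything else and pan above 25 N).
It fails at once if a ring is dropped: it moves faster than 0.5 m/s while not held ((linear speed of ring1 above 0.5 m/s and contact force between the fingers and ring1 below 0.1 N) or (linear speed of ring2 above 0.5 m/s and contact force between the fingers and ring2 below 0.1 N) or (linear speed of ring3 above 0.5 m/s and contact force between the fingers and ring3 below 0.1 N) or (linear speed of ring4 above 0.5 m/s and contact force between the fingers and ring4 below 0.1 N)).
It fails at once if a bystander is moved by more than 20 mm (distance of any of toolpot, bowl, knife from where it was at the start of the episode above 0.02 m).
It also fails if it takes over 72 s, if anything falls off the work surface, if the arm or the gripper's body presses on something with over 40 N, if the wrist force passes 120 N, or if a joint passes its speed limit or range.

ROBOT

A 6-joint arm with a two-finger parallel gripper is mounted at the origin on the work surface. World frame = base frame: x ahead of the robot, y to its left, z up, the work surface at z = 0. Lengths are in m, angles in rad, forces in N, time in s.
With the tool pointing down it reaches from about 0.375 to 0.975 m from the base axis. Payload 3.8 kg.
Tool frame: the origin (TCP) lies at the very end of the fingers, on their centre line; the grasp point (between the pads) lies 19 mm behind it (bot.grip_point_offset is the distance from the TCP to the grasp point, in m); z points along the fingers, x is the direction in which the jaws open and shut, and the axes are right-handed (so a half turn about z gives the same grasp; the last joint's range is limited). The gripper opens to 85 mm and grips with 20 to 120 N. Pads are 22 mm wide; open, the fingers measure 114 mm over their backs; the gripper's body (76 mm by 85 mm) begins 54 mm behind the grasp point. The pads swing forward as they close: fully open they stand 13 mm farther back than shut.
Start: joints at [-1.167, 0.264, 1.604, -0, 1.274, -0.037], TCP at [0.288, -0.61, 0.201] pointing down, gripper open.
Joint ranges: [-2.63, 2.63], [-0.94, 2.18], [0.31, 2.57], [-1.31, 4.45], [0, 2.66], [-2.55, 2.55]. Speed limits (rad/s): [2.57, 2.57, 3.14, 3.14, 3.14, 3.14].

INTERFACE

Orientations are given as a rotation vector (axis times angle).
In Python, from workcell import bot, read_camera gives the robot as it stands.
- The arm moves only by the tool arm_command, never from a script. Its argument "rows" is a list of rows, each an object with "delta_rot": the turn, a rotation vector about the tool's x, y, z in rad, a list of three; "xyz": the shift along the tool's x, y, z in m, a list of three; "gripper": the finger opening in m, from 0 to 0.0854. A call has 1 to 12 rows; each row shifts and turns the commanded pose from where the row before left it, along the tool's axes as they then stand; what a row does not reach is not made up. A row lasts 1/10 s, in which the tool goes at most 50 mm and 8.59 degrees, less where a joint would pass 70% of its speed; a pose out of reach is approached as far as the arm can. A call is refused whole if a number of a shift passes 0.05 or a number of a turn 0.15, either way. A call with a gripper value outside its range is refused whole. The fingers move at their own pace and stop on an object; "force" is the grip in N (left out, the last holds). Time passes only in rows, so rows that do not move let the fingers close. It gives the time, the measured TCP pose, the force and the opening at its end, in the units of the state.
- bot.read_state(): the state, without advancing time (a new reading comes with each control period).
- read_camera(name): name is "scene" or "side" or "wrist"; returns a dict with "pixels" (400x640x3 uint8, red, green, blue), "range_z" (400x640 float32, m along the optical axis (not along the pixel's ray), 0 where there is no reading), "intrinsics" (3x3 intrinsics, pixels), "camera_from_world" (4x4, takes a point from world to camera coordinates). Camera axes: x right, y up, looking along -z (the intrinsics and any distortion apply to the point x, -y, -z); pixel columns grow to the right and rows downward; lengths in m; the calibration is good to about 2 mm. The wrist camera is an equidistant fisheye: a pixel r from the principal point sees the ray r / f radians off the axis. A picture is of the moment at which its call begins.
- bot.finish_job(): hands the job in, once; it reports no verdict.
The state is a dict: "time": time; "q": joint angles; "joint_vel": joint speeds; "joint_torque": joint torques, N m; "tool_pos": TCP position; "tcp_rot": TCP orientation; "wrist_force": force on the tool from outside, world axes, zero at the start; "torque": the same for the moment, N m; "width": opening from 0.0 (shut) to 1.0 (fully open).
Only numpy, scipy, OpenCV 4.12 (cv2) and the standard library are available. Lean on these libraries where they do the work, as an engineer would, in place of code of your own. Each camera call takes 0.05 s, during which the arm holds its last target.

## Working session

There is one attempt and no reset: what is moved stays moved. The work goes in short steps, Python scripts to look and compute and a tool call to move; the robot and the scene stay as the last step left them, time stands still between calls to the robot, and variables do not carry over. Pictures are saved under pics/ and viewed, and the job is handed in when it is done.

Besides the shell and the picture viewer there is one more tool, called by a JSON object that holds its "api" and its "payload", one argument or row to a line. arm_command: Moves the arm, as the interface text tells. Its arguments: {"type":"object","properties":{"rows":{"type":"array","items":{"type":"object","properties":{"delta_rot":{"type":"array","items":{"type":"number"}},"xyz":{"type":"array","items":{"type":"number"}},"gripper":{"type":"number"}}}},"force":{"type":"number"}},"required":["rows"]}

```bash
ls; mkdir -p pics
python3 - <<'E'
from workcell import bot, read_camera
import cv2,pickle
print(bot.read_state())
for n in ["scene","side","wrist"]:
    c=read_camera(n); pickle.dump(c,open(f"{n}0.pkl","wb"))
    cv2.imwrite(f"pics/{n}0.png",c["pixels"][:,:,::-1])
    print(n,c["intrinsics"],c["camera_from_world"])
E
```

```text
pics
{'time': 0.0, 'q': array([-1.16687334e+00,  2.64732831e-01,  1.60537980e+00,  1.27525178e-05,
        1.27366188e+00, -3.69053701e-02]), 'joint_vel': array([ 1.43520032e-04, -3.02027473e-05, -1.25468097e-03, -2.79786412e-04,
        1.28250456e-03, -1.74868170e-03]), 'joint_torque': array([ 1.81271524e-03, -5.15115845e+01, -3.67313755e+01,  2.30272299e-04,
        1.32361820e-02,  4.37602466e-06]), 'tool_pos': array([ 0.28770497, -0.60974603,  0.19967263]), 'tcp_rot': array([-2.65232419,  1.68135339,  0.00281302]), 'wrist_force': array([ 0.28440035,  0.44082795, -0.4976284 ]), 'torque': array([-0.01714186,  0.00828109,  0.02215919]), 'width': 0.9985101149735549}
scene [[438.20240725   0.         330.63358951]
 [  0.         438.20240725 200.40204116]
 [  0.           0.           1.        ]] [[ 0.49391266  0.86950339 -0.00376086 -0.28312443]
 [-0.55461882  0.31837089  0.76878992  0.21056583]
 [ 0.66966279 -0.37762924  0.63949035 -1.56882363]
 [ 0.          0.          0.          1.        ]]
side [[452.62732568   0.         315.24117985]
 [  0.         452.62732568 201.05241688]
 [  0.           0.           1.        ]] [[-0.99256941 -0.12143263  0.00775136  0.52226498]
 [ 0.06602037 -0.48393833  0.87260816 -0.10767232]
 [-0.10221192  0.86663592  0.48835941 -1.01940791]
 [ 0.          0.          0.          1.        ]]
wrist [[309.70691629   0.         320.7994807 ]
 [  0.         309.70691629 197.35521623]
 [  0.           0.           1.        ]] [[ 0.42679707 -0.90434591 -0.00165493 -0.67488286]
 [ 0.86344216  0.40803574 -0.29660491  0.03864028]
 [ 0.26890871  0.12516117  0.95499884 -0.37968026]
 [ 0.          0.          0.          1.        ]]
```

View pics/scene0.png

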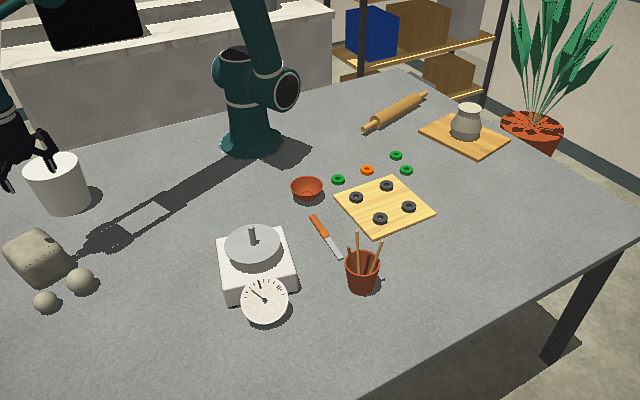

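View pics/side0.png

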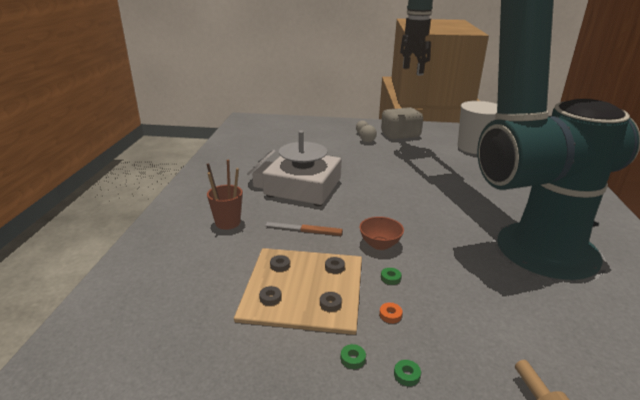

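View pics/wrist0.png

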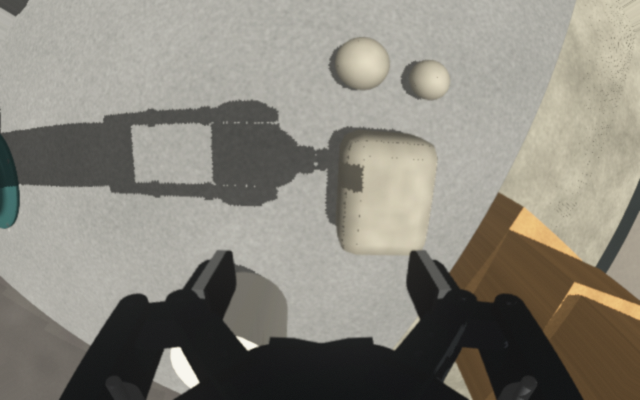

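The four dark rings on the board are at scene px (356,197), (386,185), (380,218) and (408,207). The green rings at (338,179), (396,155), (406,170) and the orange one at (367,170) lie off the board, so they are look-alikes. The scale is at (253,250) and its dial at (265,300). The next script locates everything.

```bash
cat > h.py <<'E'
import numpy as np,cv2,pickle
def cloud(c):
    K=c["intrinsics"];T=c["camera_from_world"];d=c["range_z"]
    v,u=np.mgrid[0:400,0:640]
    X=(u-K[0,2])/K[0,0]*d;Y=-(v-K[1,2])/K[1,1]*d;Z=-d
    P=np.stack([X,Y,Z],-1)
    W=(P-T[:3,3])@T[:3,:3]
    W[d<=0]=np.nan
    return W
def proj(c,p):
    K=c["intrinsics"];T=c["camera_from_world"];q=T[:3,:3]@np.array(p)+T[:3,3]
    return K[0,0]*q[0]/-q[2]+K[0,2],-K[1,1]*q[1]/-q[2]+K[1,2]
def load(n): return pickle.load(open(n+".pkl","rb"))
def circ(P):
    A=np.c_[2*P,np.ones(len(P))];s=np.linalg.lstsq(A,(P**2).sum(1),rcond=None)[0]
    return s[0],s[1],np.sqrt(s[2]+s[0]**2+s[1]**2)
E
python3 - <<'E'
from h import *
for n,pts in [("scene",[(356,197),(386,185),(380,218),(408,207)]),("side",[(280,263),(335,265),(270,295),(331,301)])]:
    c=load(n+"0");W=cloud(c);im=c["pixels"].astype(int)
    dark=(im.sum(-1)<260)&(W[...,2]>0.019)&(W[...,2]<0.035)
    k,lab,st,ce=cv2.connectedComponentsWithStats(dark.astype(np.uint8))
    for i in range(1,k):
        if st[i,4]>60:
            P=W[lab==i]
            top=P[P[:,2]>np.median(P[:,2])-.003]
            h=cv2.convexHull(top[:,:2].astype(np.float32))[:,0]
            print(n,ce[i].round(),st[i,4],P.mean(0).round(4),"minenc",cv2.minEnclosingCircle(h),"circ",np.round(circ(h),4),np.median(P[:,2]).round(4))
    # pan, spindle
    m=(W[...,2]>0.095)&(W[...,2]<.13)
    k,lab,st,ce=cv2.connectedComponentsWithStats(m.astype(np.uint8))
    for i in range(1,k):
        if st[i,4]>100:
            P=W[lab==i];h=cv2.convexHull(P[:,:2].astype(np.float32))[:,0]
            print(n,"pan?",ce[i].round(),st[i,4],np.median(P,0).round(4),np.round(circ(h),4),cv2.minEnclosingCircle(h))
            mm=(lab==i)
    m=(W[...,2]>0.135)&(W[...,2]<.2)
    k,lab,st,ce=cv2.connectedComponentsWithStats(m.astype(np.uint8))
    for i in range(1,k):
        if st[i,4]>10 and st[i,4]<2000:
            P=W[lab==i]; print(n,"high",ce[i].round(),st[i,4],P.mean(0).round(4),P.min(0).round(4),P.max(0).round(4))
            t=P[P[:,2]>P[:,2].max()-.004]; print("   top",t.mean(0).round(4),len(t))
c=load("scene0");im=c["pixels"][:,:,::-1]
cv2.imwrite("pics/crop0.png",np.hstack([cv2.resize(im[220:335,200:310],None,fx=4,fy=4,interpolation=2)[:, :],cv2.resize(im[140:255,325:410],None,fx=4,fy=4,interpolation=2)]))
E
```

```text
scene [378.  15.] 344 [-0.9039  1.1636  0.0233] minenc ((-0.9374846816062927, 1.1460362672805786), 0.1668456643819809) circ [-0.9323  1.157   0.1478] 0.0231
scene [354.  12.] 64 [-1.027   1.0689  0.0237] minenc ((-1.015407681465149, 1.085461139678955), 0.07376400381326675) circ [-1.0128  1.0873  0.0694] 0.0237
scene [400. 113.] 68 [0.1293 0.5568 0.0235] minenc ((0.12526442110538483, 0.5669455528259277), 0.12552213668823242) circ [-0.03    0.5163  0.1912] 0.0238
scene [251. 144.] 188 [ 0.0537 -0.0189  0.0263] minenc ((0.008865252137184143, -0.0034262798726558685), 0.07258903235197067) circ [ 0.0054 -0.0029  0.0724] 0.0258
scene [306. 198.] 62 [0.4099 0.0096 0.0281] minenc ((0.3970155715942383, 0.016880638897418976), 0.038291458040475845) circ [0.3799 0.0255 0.0424] 0.0287
scene [ 49. 274.] 242 [ 0.3599 -0.6614  0.0272] minenc ((0.3415382504463196, -0.6648569107055664), 0.049234673380851746) circ [ 0.3226 -0.672   0.0548] 0.0273
scene [ 85. 286.] 91 [ 0.4418 -0.5912  0.0275] minenc ((0.4302669167518616, -0.5952631831169128), 0.02673053927719593) circ [ 0.4218 -0.5976  0.0284] 0.0274
sc
[... 8588 characters left out ...]
top [ 0.7402 -0.048   0.1502] 5
side high [208. 167.] 21 [ 0.7778 -0.0186  0.144 ] [ 0.7744 -0.0259  0.1353] [ 0.7822 -0.0134  0.1523]
   top [ 0.7787 -0.0188  0.1499] 7
side high [237. 172.] 22 [ 0.7061 -0.0031  0.1439] [ 0.7034 -0.0066  0.1352] [7.092e-01 3.000e-04 1.521e-01]
   top [ 0.7053 -0.0039  0.1503] 6
side high [209. 176.] 21 [0.7605 0.0261 0.1442] [0.7569 0.0231 0.136 ] [0.7632 0.0288 0.1511]
   top [0.761  0.0264 0.149 ] 9
side high [493. 183.] 117 [0.1729 0.0792 0.194 ] [0.1549 0.0432 0.1854] [0.1872 0.1126 0.1999]
   top [0.1731 0.0805 0.1979] 45
side high [571. 195.] 1886 [0.0142 0.0544 0.166 ] [-0.0628 -0.0193  0.135 ] [0.1079 0.0908 0.2   ]
   top [0.0068 0.0613 0.198 ] 100
```

View pics/crop0.png

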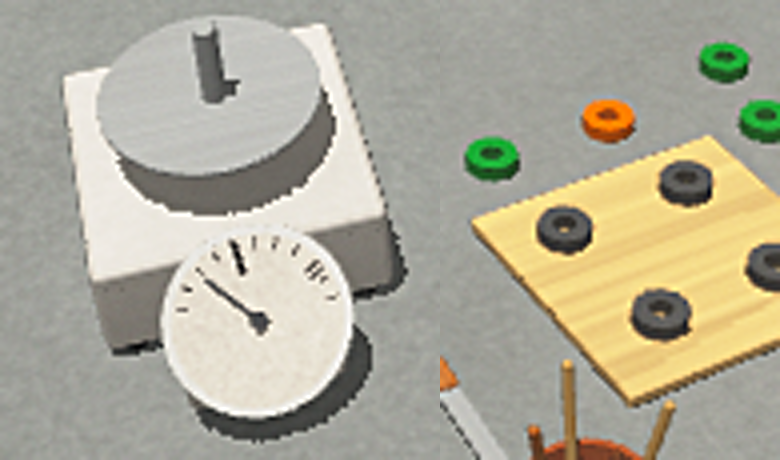

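The side view gives the ring centres as roughly (0.467,0.150), (0.581,0.157), (0.580,0.258) and (0.466,0.259). The spindle top is near (0.593,-0.216). I'll turn the tool so its x lies along world x; that lets the side camera look between the fingers.

{"api": "arm_command", "payload": {
  "rows": [
    {"delta_rot": [0, 0, -0.141]},
    {"delta_rot": [0, 0, -0.141]},
    {"delta_rot": [0, 0, -0.141]},
    {"delta_rot": [0, 0, -0.141]},
    {"delta_rot": [0, 0, -0.141]},
    {"delta_rot": [0, 0, -0.141]},
    {"delta_rot": [0, 0, -0.141]},
    {"delta_rot": [0, 0, -0.141]},
    {},
    {}
  ]
}}

```text
invalid input
```

Run:
```python
from h import *
c=load("scene0");W=cloud(c);im=c["pixels"].astype(int)
dark=(im.sum(-1)<300)&(W[...,2]>0.014)&(W[...,2]<0.035)
k,lab,st,ce=cv2.connectedComponentsWithStats(dark.astype(np.uint8))
for i in range(1,k):
    if st[i,4]>20 and 340<ce[i][0]<440 and 170<ce[i][1]<230:
        P=W[lab==i];h=cv2.convexHull(P[:,:2].astype(np.float32))[:,0];print(ce[i],st[i,4],np.round(circ(h),4))
d=c["pixels"]; w=W[295:312,255:275].reshape(-1,3); print(np.nanmedian(w,0))
```

```text
[386.08490566 185.24528302] 106 [0.4706 0.2527 0.0193]
[355.62601626 197.02439024] 123 [0.4722 0.142  0.0197]
[408.44615385 206.33076923] 130 [0.5831 0.2509 0.02  ]
[379.6870229  218.29770992] 131 [0.5848 0.1512 0.0203]
[ 0.71974539 -0.24953313  0.05658005]
```

{"api": "arm_command", "payload": {
  "rows": [
    {"delta_rot": [0, 0, -0.141], "xyz": [0, 0, 0], "gripper": 0.0854},
    {"delta_rot": [0, 0, -0.141], "xyz": [0, 0, 0], "gripper": 0.0854},
    {"delta_rot": [0, 0, -0.141], "xyz": [0, 0, 0], "gripper": 0.0854},
    {"delta_rot": [0, 0, -0.141], "xyz": [0, 0, 0], "gripper": 0.0854},
    {"delta_rot": [0, 0, -0.141], "xyz": [0, 0, 0], "gripper": 0.0854},
    {"delta_rot": [0, 0, -0.141], "xyz": [0, 0, 0], "gripper": 0.0854},
    {"delta_rot": [0, 0, -0.141], "xyz": [0, 0, 0], "gripper": 0.0854},
    {"delta_rot": [0, 0, -0.141], "xyz": [0, 0, 0], "gripper": 0.0854},
    {"delta_rot": [0, 0, 0], "xyz": [0, 0, 0], "gripper": 0.0854}
  ]
}}

```text
time: 1.05
tool_pos: [0.2879, -0.6102, 0.2005]
tcp_rot: [-3.141, 0.003, 0.001]
wrist_force: [0.5, -0.4, -0.8]
width: 0.996
```

{"api": "arm_command", "payload": {
  "rows": [
    {"delta_rot": [0, 0, 0], "xyz": [0.011, -0.047, 0], "gripper": 0.06},
    {"delta_rot": [0, 0, 0], "xyz": [0.011, -0.047, 0], "gripper": 0.06},
    {"delta_rot": [0, 0, 0], "xyz": [0.011, -0.047, 0], "gripper": 0.06},
    {"delta_rot": [0, 0, 0], "xyz": [0.011, -0.047, 0], "gripper": 0.06},
    {"delta_rot": [0, 0, 0], "xyz": [0.011, -0.047, 0], "gripper": 0.06},
    {"delta_rot": [0, 0, 0], "xyz": [0.011, -0.047, 0], "gripper": 0.06},
    {"delta_rot": [0, 0, 0], "xyz": [0.011, -0.047, 0], "gripper": 0.06},
    {"delta_rot": [0, 0, 0], "xyz": [0.011, -0.047, 0], "gripper": 0.06}
  ]
}}

```text
time: 1.85
tool_pos: [0.3767, -0.2328, 0.201]
tcp_rot: [3.141, -0.01, 0.001]
wrist_force: [1.1, 0.4, -0.1]
width: 0.704
```

{"api": "arm_command", "payload": {
  "rows": [
    {"delta_rot": [0, 0, 0], "xyz": [0.011, -0.047, 0], "gripper": 0.06},
    {"delta_rot": [0, 0, 0], "xyz": [0.011, -0.047, 0], "gripper": 0.06},
    {"delta_rot": [0, 0, 0], "xyz": [0.011, -0.047, 0], "gripper": 0.06},
    {"delta_rot": [0, 0, 0], "xyz": [0.011, -0.047, 0.01], "gripper": 0.06},
    {"delta_rot": [0, 0, 0], "xyz": [0.011, -0.047, 0.01], "gripper": 0.06},
    {"delta_rot": [0, 0, 0], "xyz": [0.011, -0.047, 0.01], "gripper": 0.06},
    {"delta_rot": [0, 0, 0], "xyz": [0.013, -0.047, 0.01], "gripper": 0.06},
    {"delta_rot": [0, 0, 0], "xyz": [0.013, -0.047, 0.01], "gripper": 0.06},
    {"delta_rot": [0, 0, 0], "xyz": [0, 0, 0], "gripper": 0.06},
    {"delta_rot": [0, 0, 0], "xyz": [0, 0, 0], "gripper": 0.06}
  ]
}}

```text
time: 2.85
tool_pos: [0.4689, 0.142, 0.1503]
tcp_rot: [3.141, -0.002, -0.003]
wrist_force: [0.4, -0.5, -0.9]
width: 0.705
```

```bash
cat > snap.py <<'E'
import sys,pickle,cv2
from workcell import bot, read_camera
tag=sys.argv[1]
for n in sys.argv[2:]:
    c=read_camera(n); pickle.dump(c,open(f"{n}{tag}.pkl","wb"))
    cv2.imwrite(f"pics/{n}{tag}.png",c["pixels"][:,:,::-1])
s=bot.read_state();print(s["time"],s["tool_pos"].round(4),s["tcp_rot"].round(4),s["wrist_force"].round(2),s["width"])
E
python3 snap.py 1 wrist
python3 -c "
from h import *
W=load('wrist0');T0=W['camera_from_world'];W=load('wrist1');T=W['camera_from_world'];print(T, -T[:3,:3].T@T[:3,3])"
```

```text
2.9 [0.469  0.141  0.1507] [ 3.1408e+00 -4.3000e-03 -1.6000e-03] [ 0.02 -0.51  0.37] 0.6982695356500459
[[ 9.99998625e-01 -1.22597895e-03 -1.11658514e-03 -4.68952178e-01]
 [ 8.37449803e-04  9.54547555e-01 -2.98057485e-01 -1.11311580e-01]
 [ 1.43124582e-03  2.98056140e-01  9.54547269e-01 -3.74151422e-01]
 [ 0.00000000e+00  0.00000000e+00  0.00000000e+00  1.00000000e+00]] [0.46958025 0.2171954  0.32344434]
```

View pics/wrist1.png

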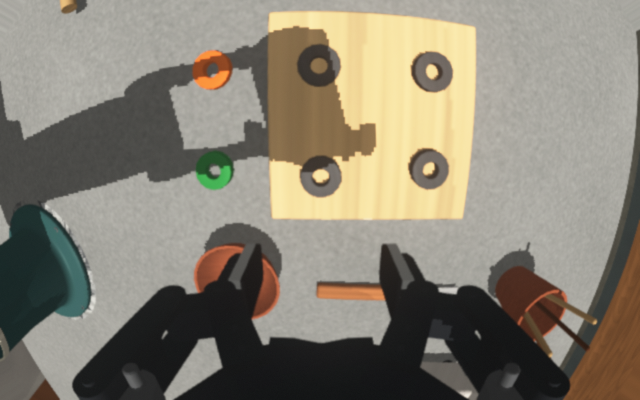

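```bash
cat >> h.py <<'E'
def rays(c,u,v):
    K=c["intrinsics"];T=c["camera_from_world"]
    a=(np.asarray(u,float)-K[0,2])/K[0,0];b=(np.asarray(v,float)-K[1,2])/K[1,1]
    r=np.hypot(a,b);s=np.where(r>1e-9,np.sin(r)/np.maximum(r,1e-9),1)
    d=np.stack([a*s,-b*s,-np.cos(r)],-1)
    return -T[:3,:3].T@T[:3,3], d@T[:3,:3], d
def wcloud(c):
    v,u=np.mgrid[0:400,0:640];o,dw,d=rays(c,u,v)
    t=c["range_z"]/(-d[...,2]);t[c["range_z"]<=0]=np.nan
    return o+dw*t[...,None]
def wproj(c,p):
    K=c["intrinsics"];T=c["camera_from_world"];q=np.atleast_2d(p)@T[:3,:3].T+T[:3,3]
    rho=np.hypot(q[:,0],q[:,1]);th=np.arctan2(rho,-q[:,2])
    return np.c_[K[0,2]+K[0,0]*th*q[:,0]/rho,K[1,2]-K[1,1]*th*q[:,1]/rho]
E
python3 - <<'E'
from h import *
c=load("wrist1");W=wcloud(c);im=c["pixels"].astype(int)
print("board z",np.nanmedian(W[30:200,370:400,2]),"table",np.nanmedian(W[60:140,540:600,2]))
dark=(im.sum(-1)<300)&(im.max(-1)-im.min(-1)<25)
dark[235:]=0
k,lab,st,ce=cv2.connectedComponentsWithStats(dark.astype(np.uint8))
for i in range(1,k):
    if 300<st[i,4]<3000:
        P=W[lab==i];z=P[:,2]
        zt=np.nanmedian(z);t=P[z>0.0235]
        if len(t)<50: continue
        h=cv2.convexHull(t[:,:2].astype(np.float32))[:,0]
        print(ce[i].round(),st[i,4],"z",zt.round(4),"circ",np.round(circ(h),4),"mean",t.mean(0).round(4), "n",len(t))
E
```

```text
board z 0.012315940586497875 table 0.0004443068641876713
[316.  65.] 971 z 0.0262 circ [0.4664 0.2546 0.0195] mean [0.4646 0.2541 0.0262] n 954
[317. 164.] 325 z 0.026 circ [0.4685 0.1488 0.0172] mean [0.465  0.1584 0.026 ] n 313
```

```bash
cat > rings.py <<'E'
import sys
from h import *
c=load(sys.argv[1]);W=wcloud(c)
lo,hi=float(sys.argv[2]),float(sys.argv[3])
m=((W[...,2]>lo)&(W[...,2]<hi)); m[260:]=0
k,lab,st,ce=cv2.connectedComponentsWithStats(m.astype(np.uint8))
for i in range(1,k):
    if 150<st[i,4]<6000:
        t=W[lab==i]
        h=cv2.convexHull(t[:,:2].astype(np.float32))[:,0]
        (x,y),r=cv2.minEnclosingCircle(h)
        print(ce[i].round(),st[i,4],"z",np.median(t[:,2]).round(4),"circ",np.round(circ(h),4),"enc",np.round([x,y,r],4),"mean",t.mean(0).round(4))
E
python3 rings.py wrist1 0.022 0.032
python3 -c "
import cv2;im=cv2.imread('pics/wrist1.png')[20:240,250:490];cv2.imwrite('pics/w1c.png',cv2.resize(im,None,fx=2.5,fy=2.5,interpolation=2))"
```

```text
[318.  65.] 1240 z 0.0261 circ [0.467  0.255  0.0208] enc [0.4671 0.2552 0.0214] mean [0.4671 0.2548 0.026 ]
[433.  71.] 1059 z 0.0261 circ [0.58   0.2541 0.0207] enc [0.5801 0.2539 0.0213] mean [0.5793 0.2537 0.0261]
[430. 169.] 1017 z 0.0262 circ [0.5814 0.1535 0.0207] enc [0.5815 0.1533 0.0214] mean [0.5805 0.154  0.0261]
[321. 177.] 1132 z 0.0261 circ [0.4688 0.1449 0.0206] enc [0.4688 0.1448 0.0211] mean [0.4689 0.1455 0.0261]
[ 41. 242.] 244 z 0.0267 circ [0.0049 0.0056 0.0678] enc [0.0252 0.0477 0.0498] mean [0.0412 0.0534 0.0267]
```

View pics/w1c.png

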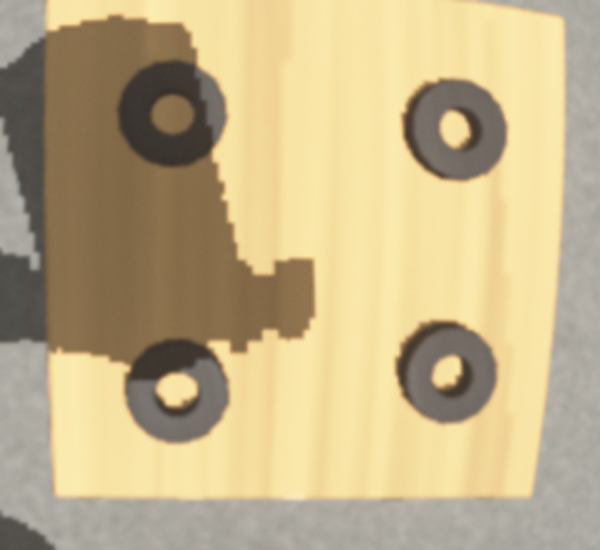

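{"api": "arm_command", "payload": {
  "rows": [
    {"delta_rot": [0, 0, 0], "xyz": [0, -0.004, 0.04], "gripper": 0.06},
    {"delta_rot": [0, 0, 0], "xyz": [0, 0, 0.04], "gripper": 0.06},
    {"delta_rot": [0, 0, 0], "xyz": [0, 0, 0.03], "gripper": 0.06},
    {"delta_rot": [0, 0, 0], "xyz": [0, 0, 0.015], "gripper": 0.06},
    {"delta_rot": [0, 0, 0], "xyz": [0, 0, 0.01], "gripper": 0.06},
    {"delta_rot": [0, 0, 0], "xyz": [0, 0, 0], "gripper": 0.06},
    {"delta_rot": [0, 0, 0], "xyz": [0, 0, 0], "gripper": 0.06}
  ]
}}

```text
time: 3.6
tool_pos: [0.4704, 0.1446, 0.017]
tcp_rot: [-3.141, 0.006, -0.002]
wrist_force: [-0.1, -1.1, -0.1]
width: 0.705
```

```bash
python3 snap.py 2 wrist side
python3 -c "
import cv2,numpy as np;a=cv2.imread('pics/wrist2.png')[150:350,220:420];b=cv2.imread('pics/side2.png')[190:330,270:400];cv2.imwrite('pics/c2.png',np.hstack([cv2.resize(a,(400,400)),cv2.resize(b,(371,400))]))"
```

```text
3.7 [0.471  0.1451 0.0175] [-3.1409  0.0046 -0.0044] [ 0.57 -0.65  0.41] 0.7053389993106332
```

View pics/c2.png

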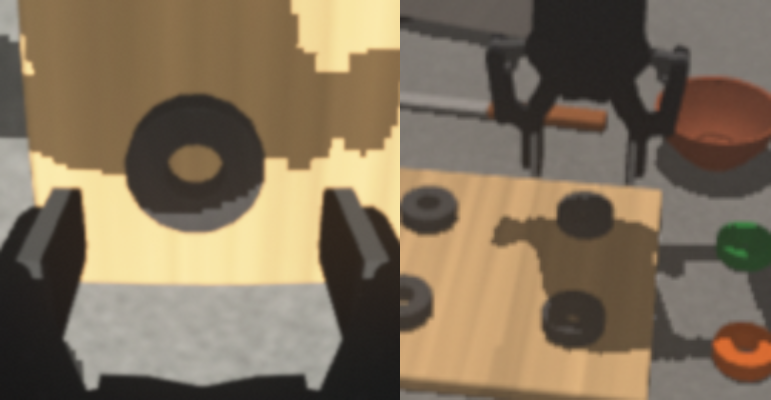

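```bash
python3 - <<'E'
from h import *
c=load("side2");W=cloud(c)
for t in [(0.4705,.145,.0175),(0.4688,.1449,.026),(0.5005,.145,.0175),(.4405,.145,.0175)]: print(t,np.round(proj(c,t),1))
im=c["pixels"].astype(int)
for x0,x1 in [(308,326),(344,362)]:
    for v in range(236,256,2):
        d=[(u,W[v,u].round(3)) for u in range(x0,x1) if im[v,u].sum()<160]
        print(v,d[len(d)//2] if d else None,len(d))
w=load("wrist2");Ww=wcloud(w)
for (u,v) in [(240,255),(238,262),(258,250),(250,245),(390,255),(395,262),(400,270)]: print(u,v,Ww[v,u].round(4),w["pixels"][v,u])
print(wproj(w,[[0.4705,.145,.0175],[.5005,.145,.0175],[.4688,.1449,.026]]))
E
python3 rings.py wrist2 0.02 0.032
```

```text
(0.4705, 0.145, 0.0175) [333.6 264.8]
(0.4688, 0.1449, 0.026) [334.5 261.5]
(0.5005, 0.145, 0.0175) [319.1 263.7]
(0.4405, 0.145, 0.0175) [348.1 266. ]
236 (316, array([0.506, 0.156, 0.093])) 6
238 (314, array([0.511, 0.154, 0.086])) 3
240 (318, array([0.502, 0.154, 0.083])) 4
242 (318, array([0.502, 0.154, 0.078])) 4
244 (318, array([0.502, 0.154, 0.073])) 4
246 (314, array([0.511, 0.153, 0.066])) 2
248 (318, array([0.502, 0.156, 0.065])) 1
250 (318, array([nan, nan, nan])) 1
252 None 0
254 None 0
236 (356, array([0.428, 0.158, 0.101])) 12
238 (353, array([0.434, 0.159, 0.097])) 7
240 (354, array([0.431, 0.156, 0.09 ])) 3
242 (354, array([0.431, 0.154, 0.084])) 3
244 (354, array([0.431, 0.152, 0.078])) 3
246 (354, array([0.431, 0.153, 0.074])) 2
248 (354, array([0.431, 0.15 , 0.067])) 2
250 (354, array([0.43 , 0.152, 0.063])) 2
252 None 0
254 None 0
240 255 [0.4345 0.1551 0.0696] [77 74 70]
238 262 [0.4352 0.1551 0.0761] [91 88 84]
258 250 [0.441  0.1531 0.0604] [42 34 28]
250 245 [0.4367 0.1547 0.0583] [104  98  88]
390 255 [0.5019 0.1545 0.0687] [55 46 37]
395 262 [0.5028 0.1546 0.0754] [88 82 75]
400 270 [0.5034 0.1545 0.0822] [96 91 85]
[[320.21814881 230.24989077]
 [369.29967505 229.77797228]
 [317.29749065 236.20510613]]
[313.  40.] 3866 z 0.0261 circ [0.4671 0.255  0.0207] enc [0.4673 0.255  0.0212] mean [0.4672 0.2545 0.026 ]
[502.  58.] 2766 z 0.0261 circ [0.5802 0.2538 0.0209] enc [0.5805 0.2534 0.0219] mean [0.5778 0.2533 0.0257]
[491. 217.] 2398 z 0.0261 circ [0.5813 0.1537 0.021 ] enc [0.5817 0.154  0.0217] mean [0.5792 0.1549 0.0256]
[317. 231.] 2996 z 0.0261 circ [0.4687 0.1457 0.0205] enc [0.4686 0.1456 0.0209] mean [0.4688 0.148  0.0258]
```

The pictures put the fingertips about 40 mm above the reported TCP. I'll close partway and look before trusting either figure.

{"api": "arm_command", "payload": {
  "rows": [
    {"delta_rot": [0, 0, 0], "xyz": [-0.001, 0, 0], "gripper": 0.047},
    {"delta_rot": [0, 0, 0], "xyz": [0, 0, 0], "gripper": 0.047},
    {"delta_rot": [0, 0, 0], "xyz": [0, 0, 0], "gripper": 0.047}
  ],
  "force": 30
}}

```text
time: 4.0
tool_pos: [0.4688, 0.1454, 0.0165]
tcp_rot: [-3.141, 0.003, -0.001]
wrist_force: [-0.4, 0.7, 0.0]
width: 0.55
```

```bash
python3 snap.py 3 wrist side
python3 -c "
import cv2,numpy as np;a=cv2.imread('pics/wrist3.png')[150:350,220:420];b=cv2.imread('pics/side3.png')[190:330,270:400];cv2.imwrite('pics/c3.png',np.hstack([cv2.resize(a,(400,400)),cv2.resize(b,(371,400))]))"
```

```text
4.1 [0.4686 0.1453 0.0162] [-3.1415e+00  2.8000e-03 -6.0000e-04] [0.11 0.11 1.07] 0.5493062456288375
```

View pics/c3.png

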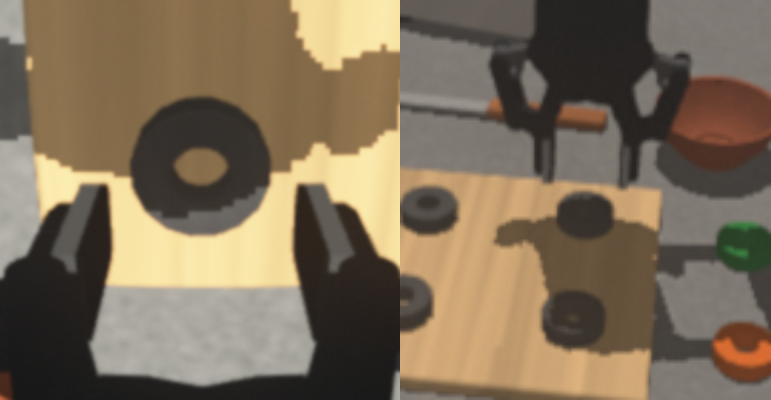

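Run:
```python
from h import *
from workcell import bot
print(bot.grip_point_offset,[a for a in dir(bot) if a[0]!='_'])
for n in ["wrist2","wrist3"]:
    w=load(n);Ww=wcloud(w)
    for a,b in [(220,320),(320,420)]:
        R=Ww[230:300,a:b].reshape(-1,3);R=R[(R[:,2]>.035)&(R[:,2]<.1)]
        print(n,np.percentile(R[:,2],[0,1,5,20]).round(4),R[R[:,2]<np.percentile(R[:,2],8)].mean(0).round(4), "xr",R[:,0].min().round(4),R[:,0].max().round(4))
```

```text
0.0187 ['MotionError', 'finish_job', 'grip_point_offset', 'read_state']
wrist2 [0.0526 0.054  0.0575 0.0648] [0.4398 0.1469 0.0565] xr 0.4271 0.4414
wrist2 [0.0525 0.0542 0.0575 0.0649] [0.5018 0.147  0.0567] xr 0.5002 0.5147
wrist3 [0.0488 0.0517 0.0557 0.0642] [0.4437 0.1497 0.0545] xr 0.429 0.4462
wrist3 [0.0496 0.0521 0.0558 0.0641] [0.4944 0.1488 0.0546] xr 0.492 0.5064
```

{"api": "arm_command", "payload": {
  "rows": [
    {"delta_rot": [0, 0, 0], "xyz": [0, 0, 0.005], "gripper": 0.058},
    {"delta_rot": [0, 0, 0], "xyz": [0, 0, 0.005], "gripper": 0.058},
    {"delta_rot": [0, 0, 0], "xyz": [0, 0, 0.005], "gripper": 0.058},
    {"delta_rot": [0, 0, 0], "xyz": [0, 0, 0], "gripper": 0.058}
  ]
}}

```text
time: 4.5
tool_pos: [0.4674, 0.1449, -0.0003]
tcp_rot: [3.141, -0.003, -0.004]
wrist_force: [-0.7, -0.4, 0.4]
width: 0.679
```

```bash
python3 snap.py 4 wrist side
python3 -c "
import cv2,numpy as np;a=cv2.imread('pics/wrist4.png')[150:350,220:420];b=cv2.imread('pics/side4.png')[190:330,270:400];cv2.imwrite('pics/c4.png',np.hstack([cv2.resize(a,(400,400)),cv2.resize(b,(371,400))]))"; python3 rings.py wrist4 0.02 0.032
```

```text
4.6 [0.4681 0.145  0.0005] [ 3.1413e+00 -3.2000e-03 -1.7000e-03] [-0.47  0.15 -0.38] 0.6793919887240422
[319.  35.] 4523 z 0.0261 circ [0.4671 0.2549 0.0206] enc [0.4671 0.255  0.0211] mean [0.4671 0.2534 0.026 ]
[523.  57.] 3103 z 0.026 circ [0.5799 0.2538 0.021 ] enc [0.58   0.2541 0.0215] mean [0.5776 0.2533 0.0257]
[508. 227.] 2627 z 0.0261 circ [0.5813 0.1536 0.021 ] enc [0.5812 0.1536 0.0217] mean [0.5789 0.1551 0.0256]
[322. 236.] 2652 z 0.026 circ [0.4687 0.1475 0.0193] enc [0.4688 0.1454 0.0211] mean [0.4686 0.1531 0.0257]
```

View pics/c4.png

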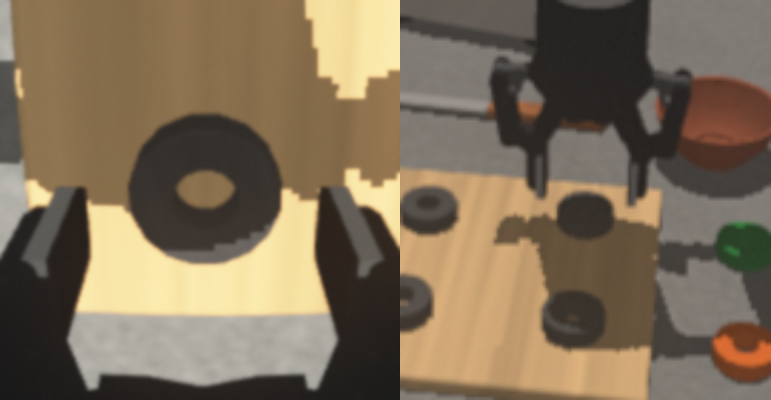

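TCP z now reads 0, below the 12 mm board top, and there is no contact. The tips really do sit about 33 mm behind the reported TCP, so I'll go by the pictures and keep lowering.

{"api": "arm_command", "payload": {
  "rows": [
    {"delta_rot": [0, 0, 0], "xyz": [0, 0, 0.005], "gripper": 0.058},
    {"delta_rot": [0, 0, 0], "xyz": [0, 0, 0.005], "gripper": 0.058},
    {"delta_rot": [0, 0, 0], "xyz": [0, 0, 0.005], "gripper": 0.058},
    {"delta_rot": [0, 0, 0], "xyz": [0, 0, 0.001], "gripper": 0.058},
    {"delta_rot": [0, 0, 0], "xyz": [0, 0, 0], "gripper": 0.058}
  ]
}}

```text
time: 5.1
tool_pos: [0.4681, 0.145, -0.0155]
tcp_rot: [3.141, -0.003, -0.001]
wrist_force: [0.2, 1.1, 1.0]
width: 0.677
```

```bash
python3 snap.py 5 wrist side
python3 -c "
import cv2,numpy as np;a=cv2.imread('pics/wrist5.png')[150:350,220:420];b=cv2.imread('pics/side5.png')[190:330,270:400];cv2.imwrite('pics/c5.png',np.hstack([cv2.resize(a,(400,400)),cv2.resize(b,(371,400))]))"
python3 - <<'E'
from h import *
for n in ["wrist4","wrist5"]:
    w=load(n);Ww=wcloud(w)
    for a,b in [(220,290),(350,420)]:
        R=Ww[230:300,a:b].reshape(-1,3);R=R[(R[:,2]>.0145)&(R[:,2]<.1)&(abs(R[:,0]-.4687)>.0225)]
        print(n,np.percentile(R[:,2],[0,1,5,20]).round(4),R[R[:,2]<np.percentile(R[:,2],8)].mean(0).round(4))
E
```

```text
5.2 [ 0.4686  0.1452 -0.015 ] [-3.1416e+00  3.2000e-03 -1.0000e-04] [-0.07 -0.33  0.58] 0.6777280858852528
wrist4 [0.0349 0.0364 0.0405 0.0484] [0.4378 0.1475 0.0393]
wrist4 [0.0346 0.0366 0.0405 0.0483] [0.4983 0.1478 0.0393]
wrist5 [0.0193 0.0214 0.0253 0.0331] [0.4381 0.1482 0.0241]
wrist5 [0.0196 0.0214 0.0253 0.0332] [0.4991 0.148  0.0241]
```

View pics/c5.png

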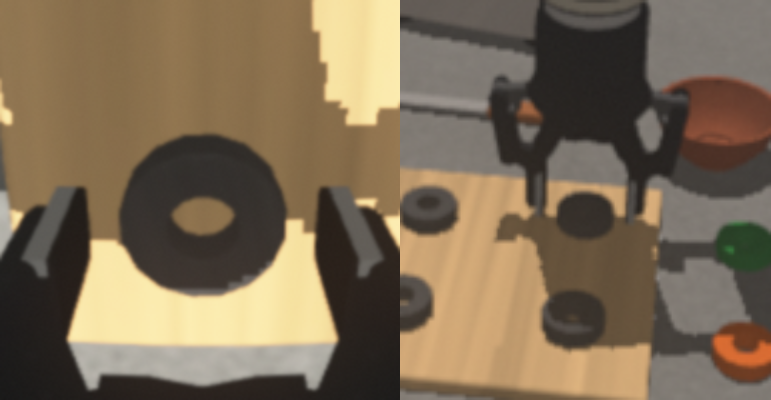

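{"api": "arm_command", "payload": {
  "rows": [
    {"delta_rot": [0, 0, 0], "xyz": [0, 0, 0], "gripper": 0.036},
    {"delta_rot": [0, 0, 0], "xyz": [0, 0, 0], "gripper": 0.036},
    {"delta_rot": [0, 0, 0], "xyz": [0, 0, 0], "gripper": 0.036},
    {"delta_rot": [0, 0, 0], "xyz": [0, 0, 0], "gripper": 0.036}
  ],
  "force": 30
}}

```text
time: 5.6
tool_pos: [0.4687, 0.1452, -0.0145]
tcp_rot: [-3.141, 0.003, -0.0]
wrist_force: [-2.6, 0.0, 5.7]
width: 0.472
```

{"api": "arm_command", "payload": {
  "rows": [
    {"delta_rot": [0, 0, 0], "xyz": [0, 0, -0.01], "gripper": 0.036},
    {"delta_rot": [0, 0, 0], "xyz": [0, 0, -0.03], "gripper": 0.036},
    {"delta_rot": [0, 0, 0], "xyz": [0, 0, -0.048], "gripper": 0.036},
    {"delta_rot": [0, 0, 0], "xyz": [0, 0, -0.048], "gripper": 0.036},
    {"delta_rot": [0, 0, 0], "xyz": [0, 0, -0.048], "gripper": 0.036},
    {"delta_rot": [0, 0, 0], "xyz": [0, 0, 0], "gripper": 0.036},
    {"delta_rot": [0, 0, 0], "xyz": [0, 0, 0], "gripper": 0.036}
  ]
}}

```text
time: 6.3
tool_pos: [0.4698, 0.1455, 0.171]
tcp_rot: [-3.14, 0.003, -0.007]
wrist_force: [-0.7, -0.4, -2.0]
width: 0.471
```

```bash
python3 snap.py 6 wrist side
python3 -c "
import cv2,numpy as np;a=cv2.imread('pics/wrist6.png')[150:350,220:420];b=cv2.imread('pics/side6.png')[100:300,230:430];cv2.imwrite('pics/c6.png',np.hstack([cv2.resize(a,(400,400)),cv2.resize(b,(400,400))]))"
```

```text
6.4 [0.4672 0.1448 0.1675] [ 3.141  -0.0032 -0.0038] [-0.75 -0.78 -1.58] 0.4724908216274709
```

View pics/c6.png

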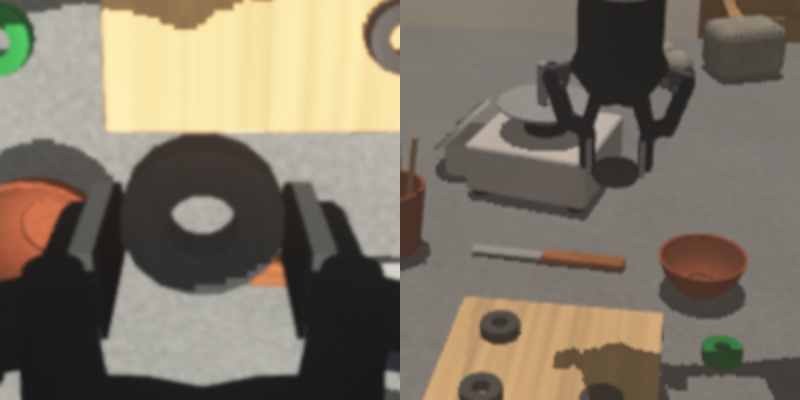

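```bash
cat > held.py <<'E'
import sys
from h import *
# ring in hand: mask in camera: geometric range between fingers
c=load(sys.argv[1]);W=wcloud(c);zt=float(sys.argv[2])
m=(abs(W[...,2]-zt)<.008); m[:, :258]=0; m[:,385:]=0; m[310:]=0
k,lab,st,ce=cv2.connectedComponentsWithStats(m.astype(np.uint8));i=1+np.argmax(st[1:,4])
P=W[lab==i];z=np.median(P[:,2]);print(ce[i],st[i],"ztop",z.round(4))
sel=(lab==i)&(abs(W[...,2]-z)<.003)
cnt,_=cv2.findContours(sel.astype(np.uint8),cv2.RETR_CCOMP,cv2.CHAIN_APPROX_NONE)
T=c["camera_from_world"]
for q in cnt:
    if len(q)<25: continue
    p=q[:,0];o,dw,_=rays(c,p[:,0],p[:,1]);t=(z-o[2])/dw[:,2];X=o+dw*t[:,None]
    x,y,r=circ(X[:,:2]);
    print("contour",len(p),"world",np.round([x,y,r],4),"cam",np.round(T[:3,:3]@[x,y,z]+T[:3,3],4))
E
python3 held.py wrist6 0.211
```

```text
[320.8338725  257.41864891] [ 258  219  127   79 5255] ztop 0.2115
contour 378 world [0.4701 0.1467 0.0218] cam [ 0.0002 -0.031  -0.1487]
contour 100 world [0.4699 0.1462 0.0082] cam [-0.     -0.0315 -0.1488]
```

{"api": "arm_command", "payload": {
  "rows": [
    {"delta_rot": [0, 0, 0], "xyz": [0.012, 0.02, 0], "gripper": 0.036},
    {"delta_rot": [0, 0, 0], "xyz": [0.012, 0.04, 0], "gripper": 0.036},
    {"delta_rot": [0, 0, 0], "xyz": [0.012, 0.04, 0], "gripper": 0.036},
    {"delta_rot": [0, 0, 0], "xyz": [0.012, 0.04, 0], "gripper": 0.036},
    {"delta_rot": [0, 0, 0], "xyz": [0.012, 0.04, 0], "gripper": 0.036},
    {"delta_rot": [0, 0, 0], "xyz": [0.012, 0.04, 0], "gripper": 0.036},
    {"delta_rot": [0, 0, 0], "xyz": [0.012, 0.04, 0], "gripper": 0.036},
    {"delta_rot": [0, 0, 0], "xyz": [0.012, 0.04, 0], "gripper": 0.036},
    {"delta_rot": [0, 0, 0], "xyz": [0.012, 0.04, 0], "gripper": 0.036},
    {"delta_rot": [0, 0, 0], "xyz": [0.012, 0.04, 0], "gripper": 0.036},
    {"delta_rot": [0, 0, 0], "xyz": [0.002, 0.027, 0], "gripper": 0.036}
  ]
}}

```text
time: 7.5
tool_pos: [0.5888, -0.2641, 0.1653]
tcp_rot: [-3.14, 0.005, 0.007]
wrist_force: [0.2, -0.6, -1.4]
width: 0.475
```

{"api": "arm_command", "payload": {
  "rows": [
    {"delta_rot": [0, 0, 0], "xyz": [0, 0, 0], "gripper": 0.036},
    {"delta_rot": [0, 0, 0], "xyz": [0, 0, 0], "gripper": 0.036},
    {"delta_rot": [0, 0, 0], "xyz": [0, 0, 0], "gripper": 0.036},
    {"delta_rot": [0, 0, 0], "xyz": [0, 0, 0], "gripper": 0.036}
  ]
}}

```text
time: 7.9
tool_pos: [0.5892, -0.2605, 0.1681]
tcp_rot: [-3.141, 0.001, 0.002]
wrist_force: [0.1, -0.2, -1.9]
width: 0.471
```

```bash
python3 snap.py 7 wrist side scene
python3 held.py wrist7 0.211
python3 -c "
import cv2,numpy as np;a=cv2.imread('pics/wrist7.png')[100:340,200:440];b=cv2.imread('pics/scene7.png')[180:340,170:330];cv2.imwrite('pics/c7.png',np.hstack([cv2.resize(a,(400,400)),cv2.resize(b,(400,400))]))"
```

```text
8.05 [ 0.5897 -0.2611  0.1691] [-3.1416e+00  1.1000e-03 -2.0000e-04] [-0.38  0.45 -0.16] 0.4719681179219151
[320.89841024 258.32183017] [ 258  220  127   77 5158] ztop 0.2087
contour 382 world [ 0.5897 -0.2592  0.0219] cam [ 1.000e-04 -3.090e-02 -1.485e-01]
contour 98 world [ 0.5896 -0.2598  0.0083] cam [ 0.     -0.0315 -0.1487]
```

View pics/c7.png

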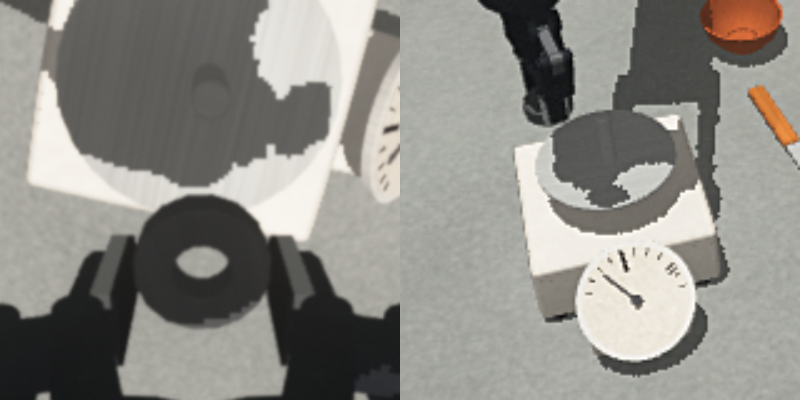

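```bash
cat > spin.py <<'E'
import sys
from h import *
c=load(sys.argv[1]);W=wcloud(c)
m=(W[...,2]>.155)&(W[...,2]<.182)&(abs(W[...,0]-.592)<.025)&(abs(W[...,1]+.216)<.025)
P=W[m];z=np.median(P[:,2]);m&=abs(W[...,2]-z)<.0025
p=np.argwhere(m);X=W[m]
(x,y),r=cv2.minEnclosingCircle(X[:,:2].astype(np.float32))
print("top",len(X),"z",z.round(4),"mean",X.mean(0).round(4),"enc",np.round([x,y,r],4),"px",p.mean(0).round(1)[::-1])
h=cv2.convexHull(X[:,:2].astype(np.float32))[:,0];print("circ",np.round(circ(h),4))
m=(W[...,2]>.105)&(W[...,2]<.122);X=W[m]
X=X[np.hypot(X[:,0]-.589,X[:,1]+.217)<.075]
h=cv2.convexHull(X[:,:2].astype(np.float32))[:,0];print("pan",len(X),np.median(X[:,2]).round(4),np.round(circ(h),4),[np.round(q,4) for q in cv2.minEnclosingCircle(h)])
E
python3 spin.py wrist7
```

```text
top 459 z 0.1698 mean [ 0.5927 -0.2166  0.1698] enc [ 0.5928 -0.2168  0.0071] px [326.2 159.4]
circ [ 0.5927 -0.2168  0.0068]
pan 21634 0.115 [ 0.5879 -0.2182  0.0649] [array([ 0.5879, -0.2186]), np.float64(0.0656)]
```

{"api": "arm_command", "payload": {
  "rows": [
    {"delta_rot": [0, 0, 0], "xyz": [0.003, -0.02, 0], "gripper": 0.036},
    {"delta_rot": [0, 0, 0], "xyz": [0, -0.023, 0], "gripper": 0.036},
    {"delta_rot": [0, 0, 0], "xyz": [0, 0, 0.01], "gripper": 0.036},
    {"delta_rot": [0, 0, 0], "xyz": [0, 0, 0.01], "gripper": 0.036},
    {"delta_rot": [0, 0, 0], "xyz": [0, 0, 0], "gripper": 0.036},
    {"delta_rot": [0, 0, 0], "xyz": [0, 0, 0], "gripper": 0.036},
    {"delta_rot": [0, 0, 0], "xyz": [0, 0, 0], "gripper": 0.036}
  ]
}}

```text
time: 8.75
tool_pos: [0.5929, -0.2197, 0.1491]
tcp_rot: [3.141, -0.004, 0.0]
wrist_force: [0.7, -0.2, -1.4]
width: 0.475
```

```bash
python3 snap.py 8 wrist side
python3 held.py wrist8 0.189
python3 -c "
import cv2,numpy as np;a=cv2.imread('pics/wrist8.png')[200:320,260:380];b=cv2.imread('pics/side8.png')[80:200,240:360];cv2.imwrite('pics/c8.png',np.hstack([cv2.resize(a,(400,400)),cv2.resize(b,(400,400))]))"
```

```text
8.85 [ 0.593  -0.2198  0.1494] [ 3.1412e+00 -4.2000e-03  1.1000e-03] [ 0.44 -0.96 -0.77] 0.4737926260553396
[320.86879635 257.37782848] [ 258  219  127   78 5259] ztop 0.1895
contour 365 world [ 0.5933 -0.2184  0.0218] cam [ 0.     -0.0309 -0.1487]
contour 102 world [ 0.5932 -0.219   0.0082] cam [-0.     -0.0315 -0.1488]
```

View pics/c8.png

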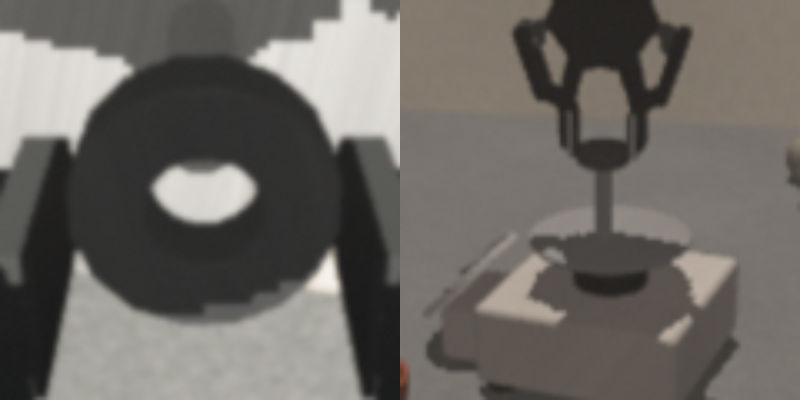

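{"api": "arm_command", "payload": {
  "rows": [
    {"delta_rot": [0, 0, 0], "xyz": [-0.0005, -0.0022, 0], "gripper": 0.036},
    {"delta_rot": [0, 0, 0], "xyz": [0, 0, 0], "gripper": 0.036},
    {"delta_rot": [0, 0, 0], "xyz": [0, 0, 0], "gripper": 0.036},
    {"delta_rot": [0, 0, 0], "xyz": [0, 0, 0], "gripper": 0.036}
  ]
}}

```text
time: 9.25
tool_pos: [0.5923, -0.2169, 0.1491]
tcp_rot: [3.141, -0.003, 0.0]
wrist_force: [-0.4, -0.6, -1.5]
width: 0.471
```

```bash
for i in 9 10 11; do python3 snap.py $i wrist; python3 held.py wrist$i 0.189; done; python3 spin.py wrist9
```

```text
9.3 [ 0.5923 -0.2169  0.1491] [ 3.1415e+00 -3.1000e-03  2.0000e-04] [-0.19 -0.43 -1.3 ] 0.47605795721977684
[320.70077991 257.36104242] [ 258  219  127   78 5257] ztop 0.1895
contour 375 world [ 0.5928 -0.2155  0.0219] cam [ 1.000e-04 -3.090e-02 -1.486e-01]
contour 101 world [ 0.5927 -0.2162  0.0082] cam [ 0.     -0.0315 -0.1488]
9.35 [ 0.5923 -0.2169  0.149 ] [ 3.1415e+00 -3.0000e-03  1.0000e-04] [ 0.75 -0.04 -1.25] 0.47769046394112863
[320.92234488 257.43547773] [ 258  219  127   78 5254] ztop 0.1895
contour 375 world [ 0.5928 -0.2156  0.0218] cam [ 1.000e-04 -3.100e-02 -1.487e-01]
contour 100 world [ 0.5926 -0.2161  0.0082] cam [-1.000e-04 -3.150e-02 -1.488e-01]
9.4 [ 0.5923 -0.2169  0.149 ] [ 3.1416e+00 -3.0000e-03  0.0000e+00] [-0.13 -0.49 -0.95] 0.47234531017854214
[320.93501805 257.35740072] [ 258  219  127   78 5263] ztop 0.1894
contour 373 world [ 0.5927 -0.2155  0.0218] cam [ 0.     -0.0309 -0.1486]
contour 99 world [ 0.5926 -0.2161  0.0082] cam [-1.000e-04 -3.150e-02 -1.488e-01]
top 333 z 0.1791 mean [ 0.5933 -0.2095  0.1796] enc [ 0.5929 -0.2116  0.02  ] px [321.9 240.2]
circ [ 0.5929 -0.211   0.017 ]
pan 17028 0.115 [ 0.588  -0.2181  0.0649] [array([ 0.5882, -0.2182]), np.float64(0.0655)]
```

{"api": "arm_command", "payload": {
  "rows": [
    {"delta_rot": [0, 0, 0], "xyz": [0, 0.0005, 0.003], "gripper": 0.036},
    {"delta_rot": [0, 0, 0], "xyz": [0, 0, 0.003], "gripper": 0.036},
    {"delta_rot": [0, 0, 0], "xyz": [0, 0, 0.002], "gripper": 0.036},
    {"delta_rot": [0, 0, 0], "xyz": [0, 0, 0.002], "gripper": 0.036},
    {"delta_rot": [0, 0, 0], "xyz": [0, 0, 0], "gripper": 0.036},
    {"delta_rot": [0, 0, 0], "xyz": [0, 0, 0], "gripper": 0.036}
  ]
}}

```text
time: 10.0
tool_pos: [0.5922, -0.2174, 0.1388]
tcp_rot: [-3.142, 0.003, 0.0]
wrist_force: [0.1, -0.0, -1.7]
width: 0.475
```

```bash
python3 snap.py 12 wrist scene side
python3 held.py wrist12 0.1795;python3 spin.py wrist12 | tail -1
python3 -c "
import cv2,numpy as np;a=cv2.imread('pics/wrist12.png')[200:320,260:380];b=cv2.imread('pics/scene12.png')[210:330,200:320];cv2.imwrite('pics/c12.png',np.hstack([cv2.resize(a,(400,400)),cv2.resize(b,(400,400))]))"
```

```text
10.15 [ 0.5924 -0.2174  0.1392] [ 3.1414e+00 -3.1000e-03  6.0000e-04] [ 0.66  0.59 -0.18] 0.46735435000561143
[320.89229003 257.58044768] [ 258  220  127   77 5227] ztop 0.1793
contour 368 world [ 0.5926 -0.216   0.0217] cam [-0.     -0.0309 -0.1486]
contour 101 world [ 0.5925 -0.2166  0.0082] cam [-1.000e-04 -3.150e-02 -1.488e-01]
pan 18051 0.115 [ 0.5878 -0.2181  0.0649] [array([ 0.588 , -0.2184]), np.float64(0.0653)]
```

View pics/c12.png

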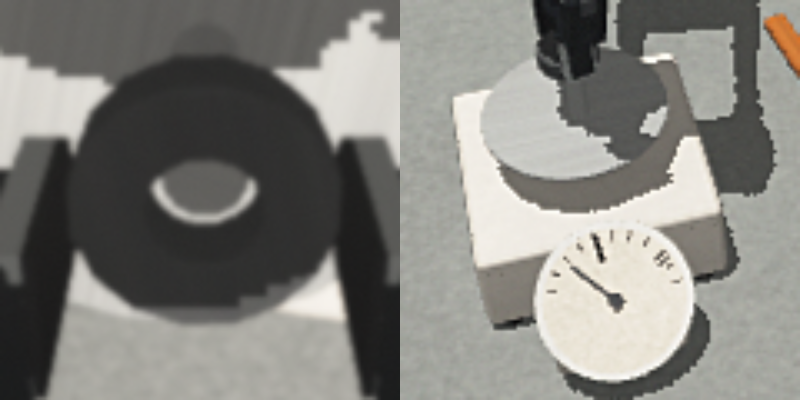

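Before lowering, I'll check the gap between the palm and the ring against the 55 mm spindle.

```bash
python3 - <<'E'
from h import *
c=load("side12");W=cloud(c)
for z in [.18,.2,.22,.23,.24,.25,.26]:
    print(z,np.round(proj(c,(0.5925,-.2174,z)),1))
u=int(proj(c,(0.5925,-.2174,.23))[0])
for v in range(85,140,2): print(v,W[v,u].round(3),c["pixels"][v,u])
E
python3 -c "
import cv2;b=cv2.imread('pics/side12.png')[70:190,240:360];cv2.imwrite('pics/c12b.png',cv2.resize(b,(600,600)))"
```

```text
0.18 [300.7 126.8]
0.2 [300.6 119.4]
0.22 [300.5 111.9]
0.23 [300.5 108.1]
0.24 [300.5 104.3]
0.25 [300.4 100.4]
0.26 [300.4  96.5]
85 [ 0.587 -0.177  0.3  ] [38 36 33]
87 [ 0.591 -0.205  0.288] [39 36 35]
89 [ 0.591 -0.205  0.283] [41 38 37]
91 [ 0.591 -0.202  0.278] [40 37 36]
93 [ 0.592 -0.207  0.272] [39 36 35]
95 [ 0.592 -0.208  0.267] [39 36 34]
97 [ 0.592 -0.206  0.262] [39 37 36]
99 [ 0.592 -0.207  0.257] [39 36 35]
101 [ 0.592 -0.205  0.252] [40 38 36]
103 [ 0.592 -0.204  0.247] [44 41 39]
105 [ 0.932 -2.4   -0.448] [125 116 105]
107 [ 0.928 -2.371 -0.454] [130 120 108]
109 [ 0.931 -2.389 -0.475] [129 120 109]
111 [ 0.93  -2.386 -0.49 ] [129 119 108]
113 [ 0.933 -2.399 -0.51 ] [129 120 109]
115 [ 0.929 -2.376 -0.518] [126 118 109]
117 [ 0.688 -0.82  -0.   ] [119 114 108]
119 [ 0.686 -0.81  -0.005] [118 113 107]
121 [ 0.68  -0.772 -0.   ] [121 116 110]
123 [ 0.678 -0.757 -0.003] [123 117 112]
125 [ 0.674 -0.731 -0.001] [90 86 82]
127 [ 0.596 -0.227  0.176] [46 44 42]
129 [ 0.595 -0.221  0.173] [46 44 42]
131 [ 0.591 -0.199  0.175] [49 47 44]
133 [ 0.591 -0.198  0.17 ] [48 46 44]
135 [ 0.591 -0.195  0.166] [65 62 59]
137 [ 0.593 -0.208  0.155] [76 73 69]
139 [ 0.593 -0.209  0.149] [75 71 68]
```

View pics/c12b.png

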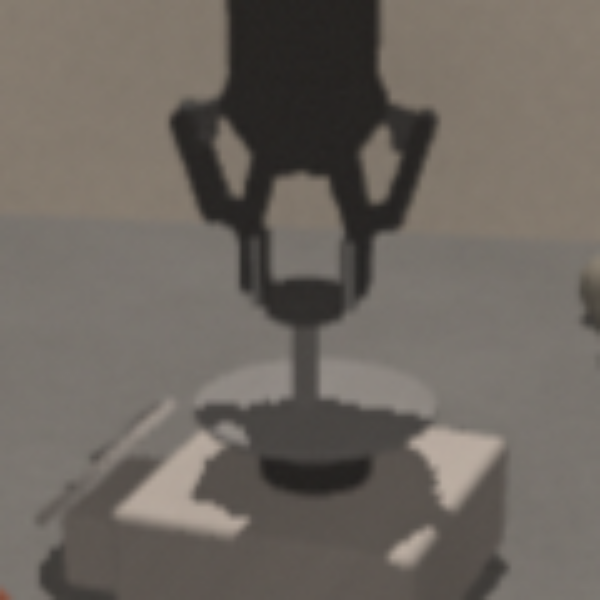

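Palm is 80 mm above the ring's underside, so the spindle clears it. The spindle top sits well inside the hole and the pan hasn't moved, so I'll lower.

{"api": "arm_command", "payload": {
  "rows": [
    {"delta_rot": [0, 0, 0], "xyz": [0, 0, 0.005], "gripper": 0.036},
    {"delta_rot": [0, 0, 0], "xyz": [0, 0, 0.005], "gripper": 0.036},
    {"delta_rot": [0, 0, 0], "xyz": [0, 0, 0.005], "gripper": 0.036},
    {"delta_rot": [0, 0, 0], "xyz": [0, 0, 0.005], "gripper": 0.036},
    {"delta_rot": [0, 0, 0], "xyz": [0, 0, 0.005], "gripper": 0.036},
    {"delta_rot": [0, 0, 0], "xyz": [0, 0, 0.005], "gripper": 0.036},
    {"delta_rot": [0, 0, 0], "xyz": [0, 0, 0], "gripper": 0.036}
  ]
}}

```text
time: 10.85
tool_pos: [0.5915, -0.2171, 0.1077]
tcp_rot: [-3.141, 0.003, 0.003]
wrist_force: [-0.5, 0.1, -0.8]
width: 0.475
```

```bash
python3 snap.py 13 wrist scene
python3 held.py wrist13 0.1495;python3 spin.py wrist13
```

```text
10.95 [ 0.5922 -0.2173  0.1088] [-3.1414e+00  3.2000e-03  5.0000e-04] [ 0.21 -0.55 -1.14] 0.47252159411380174
[320.6907173  253.57805907] [ 258  220  127   77 4740] ztop 0.1483
contour 492 world [ 0.5921 -0.215   0.0193] cam [ 1.000e-04 -3.020e-02 -1.483e-01]
top 1040 z 0.1697 mean [ 0.5925 -0.215   0.1697] enc [ 0.592  -0.2133  0.0258] px [322.1 283.2]
circ [ 0.5919 -0.2137  0.0255]
pan 23356 0.115 [ 0.5879 -0.2183  0.065 ] [array([ 0.5881, -0.2185]), np.float64(0.0656)]
```

{"api": "arm_command", "payload": {
  "rows": [
    {"delta_rot": [0, 0, 0], "xyz": [0, 0, 0.005], "gripper": 0.036},
    {"delta_rot": [0, 0, 0], "xyz": [0, 0, 0.005], "gripper": 0.036},
    {"delta_rot": [0, 0, 0], "xyz": [0, 0, 0.004], "gripper": 0.036},
    {"delta_rot": [0, 0, 0], "xyz": [0, 0, 0.003], "gripper": 0.036},
    {"delta_rot": [0, 0, 0], "xyz": [0, 0, 0.002], "gripper": 0.036},
    {"delta_rot": [0, 0, 0], "xyz": [0, 0, 0], "gripper": 0.036},
    {"delta_rot": [0, 0, 0], "xyz": [0, 0, 0], "gripper": 0.036}
  ]
}}

```text
time: 11.65
tool_pos: [0.5923, -0.2174, 0.09]
tcp_rot: [-3.142, 0.003, -0.0]
wrist_force: [0.4, 0.3, -1.3]
width: 0.475
```

```bash
python3 snap.py 14 wrist scene side
python3 spin.py wrist14|tail -1
python3 -c "
import cv2,numpy as np;a=cv2.imread('pics/scene14.png')[210:330,200:320];b=cv2.imread('pics/side14.png')[100:200,250:350];cv2.imwrite('pics/c14.png',np.hstack([cv2.resize(a,(400,400)),cv2.resize(b,(400,400))]))"
```

```text
11.8 [ 0.5925 -0.2175  0.0903] [ 3.1414e+00 -3.1000e-03  8.0000e-04] [-0.15  0.37 -1.85] 0.47338459093022767
pan 26705 0.115 [ 0.588  -0.2184  0.065 ] [array([ 0.5883, -0.2185]), np.float64(0.0656)]
```

View pics/c14.png

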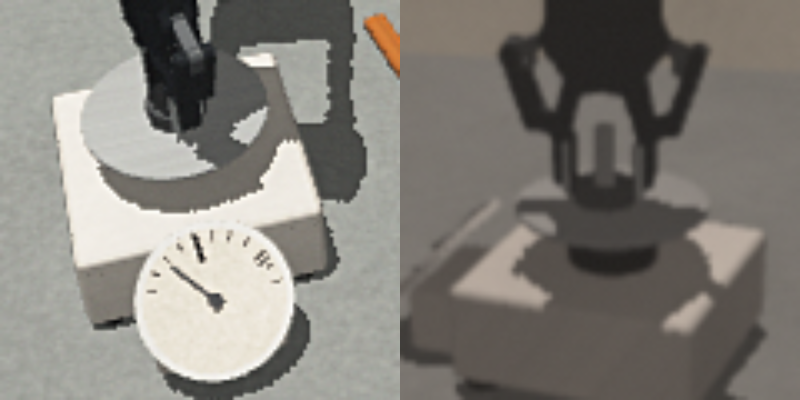

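{"api": "arm_command", "payload": {
  "rows": [
    {"delta_rot": [0, 0, 0], "xyz": [0, 0, 0.001], "gripper": 0.036},
    {"delta_rot": [0, 0, 0], "xyz": [0, 0, 0.001], "gripper": 0.036},
    {"delta_rot": [0, 0, 0], "xyz": [0, 0, 0.001], "gripper": 0.036},
    {"delta_rot": [0, 0, 0], "xyz": [0, 0, 0.001], "gripper": 0.036},
    {"delta_rot": [0, 0, 0], "xyz": [0, 0, 0], "gripper": 0.036},
    {"delta_rot": [0, 0, 0], "xyz": [0, 0, 0], "gripper": 0.036}
  ]
}}

```text
time: 12.4
tool_pos: [0.5924, -0.2174, 0.0861]
tcp_rot: [3.142, -0.003, 0.0]
wrist_force: [-0.4, -0.3, -1.8]
width: 0.474
```

```bash
cat > dial.py <<'E'
import sys
from h import *
# dial angle via rectified image from scene
c=load(sys.argv[1]);W=cloud(c)
ref=load("scene0");W0=cloud(ref)
# fit dial plane from ref
mask=np.zeros((400,640),bool)
vv,uu=np.mgrid[0:400,0:640];mask[np.hypot(uu-264.5,vv-300.5)<20]=1
P=W0[mask];P=P[np.isfinite(P[:,0])]
ctr=np.median(P,0)
for _ in range(3):
    mu=P.mean(0);n=np.linalg.svd(P-mu)[2][2];P=P[abs((P-mu)@n)<.003]
if n[2]<0:n=-n
# axes: up along dial slope
up=np.array([0,0,1.])-n*n[2];up/=np.linalg.norm(up);right=np.cross(up,n)
# dial centre from white disc: hull of points near plane
near=(abs((W0-mu)@n)<.004)&(np.linalg.norm(W0-mu,axis=-1)<.07)
Q=np.c_[(W0[near]-mu)@right,(W0[near]-mu)@up]
h=cv2.convexHull(Q.astype(np.float32))[:,0];(x,y),r=cv2.minEnclosingCircle(h)
cx,cy,cr=circ(h);C=mu+right*cx+up*cy
print("dial c",C.round(4),"r",round(cr,4),round(r,4),"n",n.round(3),"up",up.round(3))
S=520;g=(np.arange(S)-S/2)/S*.116
X=C+g[None,:,None]*right+(-g)[:,None,None]*up
K=c["intrinsics"];T=c["camera_from_world"];q=X@T[:3,:3].T+T[:3,3]
mu_=(K[0,0]*q[...,0]/-q[...,2]+K[0,2]).astype(np.float32);mv=(-K[1,1]*q[...,1]/-q[...,2]+K[1,2]).astype(np.float32)
im=cv2.remap(c["pixels"][:,:,::-1],mu_,mv,cv2.INTER_CUBIC)
cv2.imwrite(f"pics/dial_{sys.argv[1]}.png",im)
E
python3 snap.py 15 wrist scene side
python3 spin.py wrist15|tail -1; python3 dial.py scene0; python3 dial.py scene15; python3 -c "
import cv2,numpy as np
cv2.imwrite('pics/d15.png',cv2.resize(np.hstack([cv2.imread('pics/dial_scene0.png'),cv2.imread('pics/dial_scene15.png')]),(800,400)))"
```

```text
12.55 [ 0.5924 -0.2174  0.0861] [ 3.1415e+00 -3.2000e-03  3.0000e-04] [-0.32  0.1   0.29] 0.4696252687732788
pan 27216 0.1127 [ 0.588  -0.2183  0.065 ] [array([ 0.588 , -0.2185]), np.float64(0.0655)]
dial c [ 0.7145 -0.2474  0.0621] r 0.0515 0.0521 n [ 0.689 -0.159  0.707] up [-0.689  0.158  0.707]
dial c [ 0.7145 -0.2474  0.0621] r 0.0515 0.0521 n [ 0.689 -0.159  0.707] up [-0.689  0.158  0.707]
```

View pics/d15.png

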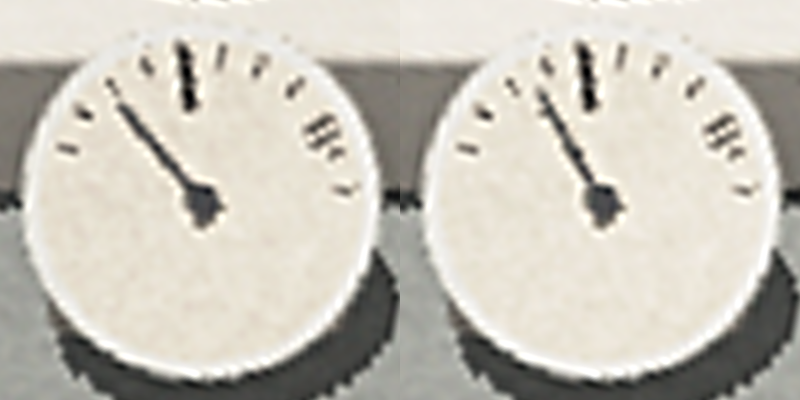

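The rectified dial reads about 0.52 at the start and about 0.71 now. The pan is carrying the ring, so I'll let go.

{"api": "arm_command", "payload": {
  "rows": [
    {"delta_rot": [0, 0, 0], "xyz": [0, 0, 0], "gripper": 0.042},
    {"delta_rot": [0, 0, 0], "xyz": [0, 0, 0], "gripper": 0.046},
    {"delta_rot": [0, 0, 0], "xyz": [0, 0, 0], "gripper": 0.052},
    {"delta_rot": [0, 0, 0], "xyz": [0, 0, 0], "gripper": 0.058},
    {"delta_rot": [0, 0, 0], "xyz": [0, 0, 0], "gripper": 0.058},
    {"delta_rot": [0, 0, 0], "xyz": [0, 0, 0], "gripper": 0.058}
  ]
}}

```text
time: 13.15
tool_pos: [0.5923, -0.2174, 0.086]
tcp_rot: [3.142, -0.003, 0.0]
wrist_force: [0.7, 0.2, -0.7]
width: 0.678
```

{"api": "arm_command", "payload": {
  "rows": [
    {"delta_rot": [0, 0, 0], "xyz": [0, 0, -0.02], "gripper": 0.058},
    {"delta_rot": [0, 0, 0], "xyz": [0, 0, -0.04], "gripper": 0.058},
    {"delta_rot": [0, 0, 0], "xyz": [0, 0, -0.04], "gripper": 0.058},
    {"delta_rot": [0, 0, 0], "xyz": [0, 0, 0], "gripper": 0.058},
    {"delta_rot": [0, 0, 0], "xyz": [0, 0, 0], "gripper": 0.058},
    {"delta_rot": [0, 0, 0], "xyz": [0, 0, 0], "gripper": 0.058}
  ]
}}

```text
time: 13.75
tool_pos: [0.5914, -0.217, 0.1846]
tcp_rot: [-3.141, 0.003, 0.003]
wrist_force: [0.0, -0.3, -0.5]
width: 0.68
```

```bash
python3 snap.py 16 wrist scene side
python3 dial.py scene16; python3 -c "
import cv2,numpy as np
a=cv2.imread('pics/wrist16.png')[130:330,220:420]
cv2.imwrite('pics/d16.png',cv2.resize(np.hstack([cv2.resize(a,(520,520)),cv2.imread('pics/dial_scene16.png')]),(800,400)))"
```

```text
13.9 [ 0.591  -0.2169  0.1838] [-3.1402  0.0033  0.0053] [ 0.18 -0.16 -0.14] 0.6748212264184235
dial c [ 0.7145 -0.2474  0.0621] r 0.0515 0.0521 n [ 0.689 -0.159  0.707] up [-0.689  0.158  0.707]
```

View pics/d16.png

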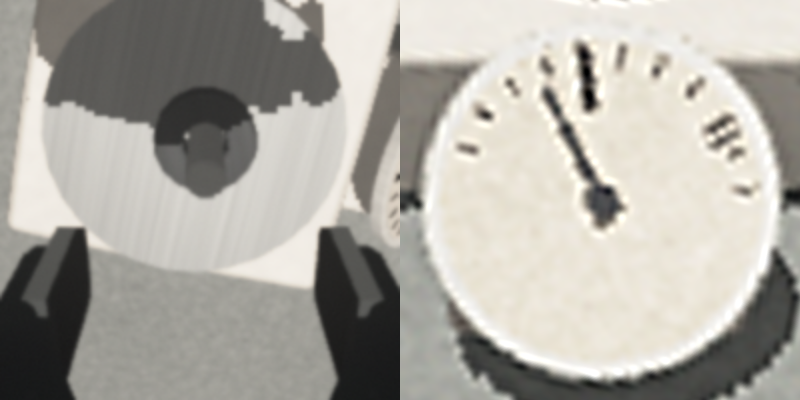

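Ring 1 is home and the pointer reads about 0.74. Next is ring 2 at (0.581,0.153).

{"api": "arm_command", "payload": {
  "rows": [
    {"delta_rot": [0, 0, 0], "xyz": [-0.001, -0.03, 0], "gripper": 0.058},
    {"delta_rot": [0, 0, 0], "xyz": [-0.002, -0.048, 0], "gripper": 0.058},
    {"delta_rot": [0, 0, 0], "xyz": [-0.002, -0.048, 0], "gripper": 0.058},
    {"delta_rot": [0, 0, 0], "xyz": [-0.002, -0.048, 0], "gripper": 0.058},
    {"delta_rot": [0, 0, 0], "xyz": [-0.002, -0.048, 0], "gripper": 0.058},
    {"delta_rot": [0, 0, 0], "xyz": [-0.001, -0.048, 0], "gripper": 0.058},
    {"delta_rot": [0, 0, 0], "xyz": [0, -0.048, 0], "gripper": 0.058},
    {"delta_rot": [0, 0, 0], "xyz": [0, -0.04, 0], "gripper": 0.058},
    {"delta_rot": [0, 0, 0], "xyz": [0, -0.012, 0], "gripper": 0.058},
    {"delta_rot": [0, 0, 0], "xyz": [0, 0, 0.045], "gripper": 0.058},
    {"delta_rot": [0, 0, 0], "xyz": [0, 0, 0.045], "gripper": 0.058},
    {"delta_rot": [0, 0, 0], "xyz": [0, 0, 0.04], "gripper": 0.058}
  ]
}}

```text
time: 15.1
tool_pos: [0.582, 0.1521, 0.0534]
tcp_rot: [3.141, -0.002, -0.002]
wrist_force: [-0.2, -0.6, -0.3]
width: 0.679
```

{"api": "arm_command", "payload": {
  "rows": [
    {"delta_rot": [0, 0, 0], "xyz": [0, 0, 0], "gripper": 0.058},
    {"delta_rot": [0, 0, 0], "xyz": [0, 0, 0], "gripper": 0.058},
    {"delta_rot": [0, 0, 0], "xyz": [0, 0, 0], "gripper": 0.058}
  ]
}}

```text
time: 15.4
tool_pos: [0.5852, 0.1527, 0.0585]
tcp_rot: [-3.141, 0.004, -0.006]
wrist_force: [0.6, -0.0, -0.2]
width: 0.68
```

```bash
python3 snap.py 17 wrist; python3 rings.py wrist17 0.022 0.032
```

```text
15.45 [0.5856 0.1528 0.059 ] [-3.1406  0.0037 -0.0077] [ 0.77 -0.56  0.95] 0.676052013691005
[312.  65.] 2522 z 0.0261 circ [0.5806 0.254  0.0207] enc [0.5806 0.2542 0.0212] mean [0.5805 0.2538 0.0261]
[157.  76.] 1849 z 0.026 circ [0.4678 0.255  0.0207] enc [0.4677 0.2549 0.0211] mean [0.469  0.2547 0.0259]
[315. 210.] 2143 z 0.0262 circ [0.5819 0.1537 0.0206] enc [0.5818 0.1535 0.0211] mean [0.5818 0.1546 0.0261]
```

{"api": "arm_command", "payload": {
  "rows": [
    {"delta_rot": [0, 0, 0], "xyz": [0, -0.001, 0.025], "gripper": 0.058},
    {"delta_rot": [0, 0, 0], "xyz": [0, 0, 0.01], "gripper": 0.058},
    {"delta_rot": [0, 0, 0], "xyz": [0, 0, 0], "gripper": 0.058},
    {"delta_rot": [0, 0, 0], "xyz": [0, 0, 0], "gripper": 0.058},
    {"delta_rot": [0, 0, 0], "xyz": [0, 0, 0], "gripper": 0.058},
    {"delta_rot": [0, 0, 0], "xyz": [0, 0, 0], "gripper": 0.058}
  ]
}}

```text
time: 16.05
tool_pos: [0.5839, 0.1538, 0.0221]
tcp_rot: [-3.141, 0.003, -0.003]
wrist_force: [-0.9, 0.1, 0.6]
width: 0.677
```

{"api": "arm_command", "payload": {
  "rows": [
    {"delta_rot": [0, 0, 0], "xyz": [-0.002, 0, 0.01], "gripper": 0.058},
    {"delta_rot": [0, 0, 0], "xyz": [0, 0, 0.01], "gripper": 0.058},
    {"delta_rot": [0, 0, 0], "xyz": [0, 0, 0.01], "gripper": 0.058},
    {"delta_rot": [0, 0, 0], "xyz": [0, 0, 0.006], "gripper": 0.058},
    {"delta_rot": [0, 0, 0], "xyz": [0, 0, 0], "gripper": 0.058},
    {"delta_rot": [0, 0, 0], "xyz": [0, 0, 0], "gripper": 0.058}
  ]
}}

```text
time: 16.65
tool_pos: [0.5808, 0.1536, -0.0155]
tcp_rot: [3.141, -0.003, -0.001]
wrist_force: [0.5, -0.6, -0.2]
width: 0.677
```

```bash
python3 snap.py 18 wrist side
python3 -c "
import cv2,numpy as np;a=cv2.imread('pics/wrist18.png')[150:350,220:420];b=cv2.imread('pics/side18.png')[190:330,215:345];cv2.imwrite('pics/c18.png',np.hstack([cv2.resize(a,(400,400)),cv2.resize(b,(371,400))]))"
```

```text
16.75 [ 0.5815  0.1537 -0.0147] [-3.1414e+00  3.1000e-03 -1.1000e-03] [0.74 0.4  0.07] 0.6789449825604871
```

View pics/c18.png

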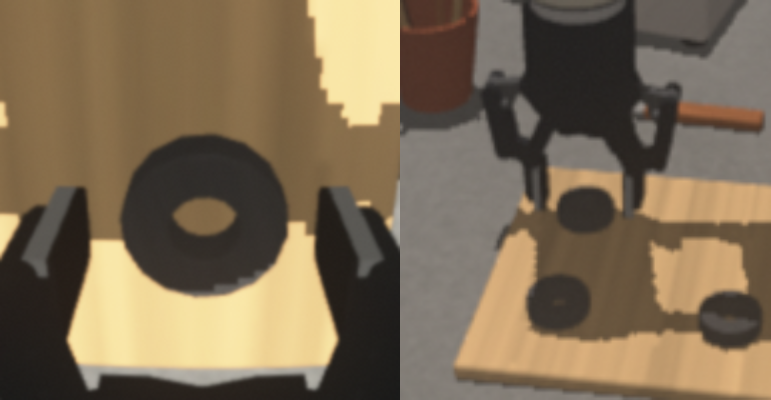

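The ring sits centred between the pads, as before. I'll close and lift.

{"api": "arm_command", "payload": {
  "rows": [
    {"delta_rot": [0, 0, 0], "xyz": [0, 0, 0], "gripper": 0.036},
    {"delta_rot": [0, 0, 0], "xyz": [0, 0, 0], "gripper": 0.036},
    {"delta_rot": [0, 0, 0], "xyz": [0, 0, 0], "gripper": 0.036},
    {"delta_rot": [0, 0, 0], "xyz": [0, 0, 0], "gripper": 0.036},
    {"delta_rot": [0, 0, 0], "xyz": [0, 0, -0.01], "gripper": 0.036},
    {"delta_rot": [0, 0, 0], "xyz": [0, 0, -0.03], "gripper": 0.036},
    {"delta_rot": [0, 0, 0], "xyz": [0, 0, -0.048], "gripper": 0.036},
    {"delta_rot": [0, 0, 0], "xyz": [0, 0, -0.048], "gripper": 0.036},
    {"delta_rot": [0, 0, 0], "xyz": [0, 0, -0.048], "gripper": 0.036},
    {"delta_rot": [0, 0, 0], "xyz": [0, 0, 0], "gripper": 0.036}
  ]
}}

```text
time: 17.75
tool_pos: [0.5868, 0.155, 0.1788]
tcp_rot: [-3.138, 0.003, -0.025]
wrist_force: [1.2, 0.8, -0.5]
width: 0.473
```

{"api": "arm_command", "payload": {
  "rows": [
    {"delta_rot": [0, 0, 0], "xyz": [0.001, 0.03, 0], "gripper": 0.036},
    {"delta_rot": [0, 0, 0], "xyz": [0.001, 0.045, 0], "gripper": 0.036},
    {"delta_rot": [0, 0, 0], "xyz": [0.002, 0.045, 0], "gripper": 0.036},
    {"delta_rot": [0, 0, 0], "xyz": [0.002, 0.045, 0], "gripper": 0.036},
    {"delta_rot": [0, 0, 0], "xyz": [0.002, 0.045, 0], "gripper": 0.036},
    {"delta_rot": [0, 0, 0], "xyz": [0.001, 0.045, 0], "gripper": 0.036},
    {"delta_rot": [0, 0, 0], "xyz": [0.001, 0.045, 0], "gripper": 0.036},
    {"delta_rot": [0, 0, 0], "xyz": [0, 0.04, 0], "gripper": 0.036},
    {"delta_rot": [0, 0, 0], "xyz": [0, 0.031, 0], "gripper": 0.036},
    {"delta_rot": [0, 0, 0], "xyz": [0, 0, 0], "gripper": 0.036}
  ]
}}

```text
time: 18.75
tool_pos: [0.5894, -0.2215, 0.1681]
tcp_rot: [3.14, -0.01, -0.001]
wrist_force: [0.3, 0.6, -1.1]
width: 0.473
```

{"api": "arm_command", "payload": {
  "rows": [
    {"delta_rot": [0, 0, 0], "xyz": [0, 0, 0], "gripper": 0.036},
    {"delta_rot": [0, 0, 0], "xyz": [0, 0, 0], "gripper": 0.036},
    {"delta_rot": [0, 0, 0], "xyz": [0, 0, 0], "gripper": 0.036},
    {"delta_rot": [0, 0, 0], "xyz": [0, 0, 0], "gripper": 0.036},
    {"delta_rot": [0, 0, 0], "xyz": [0, 0, 0], "gripper": 0.036}
  ]
}}

```text
time: 19.25
tool_pos: [0.5904, -0.2165, 0.1691]
tcp_rot: [-3.142, 0.001, -0.0]
wrist_force: [-0.5, 0.7, -1.3]
width: 0.476
```

```bash
for i in 19 20; do python3 snap.py $i wrist; python3 held.py wrist$i 0.2095; done
```

```text
19.3 [ 0.5904 -0.2167  0.1691] [ 3.1416e+00 -1.5000e-03  3.0000e-04] [-0.64  0.02 -1.22] 0.4781203296902625
[320.87919075 257.56319846] [ 258  219  127   78 5190] ztop 0.2092
contour 370 world [ 0.5907 -0.2151  0.0219] cam [-1.00e-04 -3.08e-02 -1.49e-01]
contour 101 world [ 0.5908 -0.2158  0.0083] cam [-0.     -0.0314 -0.1492]
19.35 [ 0.5904 -0.2168  0.1691] [ 3.1415e+00 -1.9000e-03  3.0000e-04] [ 0.27  0.   -1.47] 0.4730057158214604
[320.86954844 257.46835199] [ 258  219  127   78 5182] ztop 0.2092
contour 376 world [ 0.591  -0.2154  0.0218] cam [ 1.00e-04 -3.09e-02 -1.49e-01]
contour 101 world [ 0.5908 -0.2158  0.0082] cam [-0.     -0.0313 -0.1491]
```

{"api": "arm_command", "payload": {
  "rows": [
    {"delta_rot": [0, 0, 0], "xyz": [0.0018, 0.0009, 0.01], "gripper": 0.036},
    {"delta_rot": [0, 0, 0], "xyz": [0, 0, 0.01], "gripper": 0.036},
    {"delta_rot": [0, 0, 0], "xyz": [0, 0, 0.002], "gripper": 0.036},
    {"delta_rot": [0, 0, 0], "xyz": [0, 0, 0], "gripper": 0.036},
    {"delta_rot": [0, 0, 0], "xyz": [0, 0, 0], "gripper": 0.036},
    {"delta_rot": [0, 0, 0], "xyz": [0, 0, 0], "gripper": 0.036},
    {"delta_rot": [0, 0, 0], "xyz": [0, 0, 0], "gripper": 0.036}
  ]
}}

```text
time: 20.05
tool_pos: [0.5924, -0.2185, 0.1475]
tcp_rot: [3.141, -0.003, 0.001]
wrist_force: [0.8, -1.0, -0.7]
width: 0.476
```

```bash
for i in 21 22; do python3 snap.py $i wrist; python3 held.py wrist$i 0.1875; done
```

```text
20.1 [ 0.5924 -0.2184  0.1475] [ 3.1413e+00 -3.2000e-03  1.2000e-03] [ 0.52 -0.16 -1.47] 0.47404521145893186
[320.93600307 257.34987546] [ 258  219  127   78 5219] ztop 0.1876
contour 369 world [ 0.5928 -0.2171  0.0218] cam [ 1.00e-04 -3.09e-02 -1.49e-01]
contour 99 world [ 0.5927 -0.2177  0.0083] cam [-1.000e-04 -3.140e-02 -1.491e-01]
20.15 [ 0.5923 -0.2184  0.1474] [ 3.1413e+00 -3.1000e-03  1.0000e-03] [-0.52 -0.31 -1.09] 0.4765096835101465
[320.75221239 257.40111581] [ 258  219  127   78 5198] ztop 0.1875
contour 372 world [ 0.5928 -0.2171  0.0218] cam [ 0.     -0.0309 -0.149 ]
contour 103 world [ 0.5926 -0.2177  0.0083] cam [-1.000e-04 -3.140e-02 -1.492e-01]
```

Bottom is at 0.1735 and the spindle top near 0.167. I'll correct y by 1 mm and go down 11 mm.

{"api": "arm_command", "payload": {
  "rows": [
    {"delta_rot": [0, 0, 0], "xyz": [0, -0.001, 0.002], "gripper": 0.036},
    {"delta_rot": [0, 0, 0], "xyz": [0, 0, 0.002], "gripper": 0.036},
    {"delta_rot": [0, 0, 0], "xyz": [0, 0, 0.002], "gripper": 0.036},
    {"delta_rot": [0, 0, 0], "xyz": [0, 0, 0.002], "gripper": 0.036},
    {"delta_rot": [0, 0, 0], "xyz": [0, 0, 0.002], "gripper": 0.036},
    {"delta_rot": [0, 0, 0], "xyz": [0, 0, 0.001], "gripper": 0.036},
    {"delta_rot": [0, 0, 0], "xyz": [0, 0, 0], "gripper": 0.036},
    {"delta_rot": [0, 0, 0], "xyz": [0, 0, 0], "gripper": 0.036}
  ]
}}

```text
time: 20.95
tool_pos: [0.5921, -0.2173, 0.136]
tcp_rot: [3.142, -0.003, -0.0]
wrist_force: [0.0, 0.8, -0.2]
width: 0.474
```

```bash
python3 snap.py 23 wrist scene
python3 held.py wrist23 0.1765;python3 spin.py wrist23 | tail -1;python3 dial.py scene23
python3 -c "
import cv2,numpy as np;a=cv2.imread('pics/wrist23.png')[200:320,260:380];b=cv2.imread('pics/dial_scene23.png');cv2.imwrite('pics/c23.png',np.hstack([cv2.resize(a,(400,400)),cv2.resize(b,(400,400))]))"
```

```text
21.05 [ 0.5922 -0.2174  0.1361] [ 3.1415e+00 -3.2000e-03  4.0000e-04] [ 0.2   0.53 -1.78] 0.47723657699925104
[320.86574341 257.49682631] [ 258  219  127   78 5199] ztop 0.1761
contour 370 world [ 0.5926 -0.216   0.0218] cam [ 1.00e-04 -3.09e-02 -1.49e-01]
contour 104 world [ 0.5924 -0.2166  0.0083] cam [-1.000e-04 -3.140e-02 -1.492e-01]
pan 16750 0.112 [ 0.5878 -0.2181  0.0649] [array([ 0.5879, -0.2185]), np.float64(0.0655)]
dial c [ 0.7145 -0.2474  0.0621] r 0.0515 0.0521 n [ 0.689 -0.159  0.707] up [-0.689  0.158  0.707]
```

View pics/c23.png

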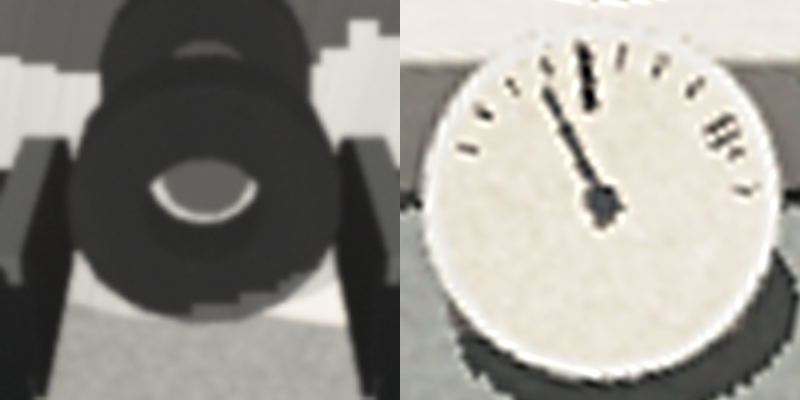

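{"api": "arm_command", "payload": {
  "rows": [
    {"delta_rot": [0, 0, 0], "xyz": [0, 0, 0.005], "gripper": 0.036},
    {"delta_rot": [0, 0, 0], "xyz": [0, 0, 0.005], "gripper": 0.036},
    {"delta_rot": [0, 0, 0], "xyz": [0, 0, 0.005], "gripper": 0.036},
    {"delta_rot": [0, 0, 0], "xyz": [0, 0, 0.005], "gripper": 0.036},
    {"delta_rot": [0, 0, 0], "xyz": [0, 0, 0.005], "gripper": 0.036},
    {"delta_rot": [0, 0, 0], "xyz": [0, 0, 0.004], "gripper": 0.036},
    {"delta_rot": [0, 0, 0], "xyz": [0, 0, 0.002], "gripper": 0.036},
    {"delta_rot": [0, 0, 0], "xyz": [0, 0, 0], "gripper": 0.036},
    {"delta_rot": [0, 0, 0], "xyz": [0, 0, 0], "gripper": 0.036},
    {"delta_rot": [0, 0, 0], "xyz": [0, 0, 0.002], "gripper": 0.036},
    {"delta_rot": [0, 0, 0], "xyz": [0, 0, 0.001], "gripper": 0.036},
    {"delta_rot": [0, 0, 0], "xyz": [0, 0, 0.001], "gripper": 0.036}
  ]
}}

```text
time: 22.25
tool_pos: [0.5921, -0.2173, 0.101]
tcp_rot: [3.142, -0.003, 0.0]
wrist_force: [-0.6, -0.5, -1.3]
width: 0.475
```

{"api": "arm_command", "payload": {
  "rows": [
    {"delta_rot": [0, 0, 0], "xyz": [0, 0, 0.001], "gripper": 0.036},
    {"delta_rot": [0, 0, 0], "xyz": [0, 0, 0.001], "gripper": 0.036},
    {"delta_rot": [0, 0, 0], "xyz": [0, 0, 0.001], "gripper": 0.036},
    {"delta_rot": [0, 0, 0], "xyz": [0, 0, 0.001], "gripper": 0.036},
    {"delta_rot": [0, 0, 0], "xyz": [0, 0, 0], "gripper": 0.036},
    {"delta_rot": [0, 0, 0], "xyz": [0, 0, 0], "gripper": 0.036}
  ]
}}

```text
time: 22.85
tool_pos: [0.5921, -0.2173, 0.0971]
tcp_rot: [3.142, -0.003, 0.0]
wrist_force: [-0.8, 0.0, 0.6]
width: 0.473
```

```bash
python3 snap.py 24 wrist scene side
python3 spin.py wrist24 | tail -1;python3 dial.py scene24
python3 -c "
import cv2,numpy as np;a=cv2.imread('pics/side24.png')[100:200,250:350];b=cv2.imread('pics/dial_scene24.png');cv2.imwrite('pics/c24.png',np.hstack([cv2.resize(a,(400,400)),cv2.resize(b,(400,400))]))"
```

```text
23.0 [ 0.5921 -0.2173  0.0971] [ 3.1416e+00 -3.0000e-03  0.0000e+00] [-0.48 -0.   -0.22] 0.47671012875010904
pan 24125 0.1093 [ 0.588  -0.2183  0.065 ] [array([ 0.5881, -0.2186]), np.float64(0.0657)]
dial c [ 0.7145 -0.2474  0.0621] r 0.0515 0.0521 n [ 0.689 -0.159  0.707] up [-0.689  0.158  0.707]
```

View pics/c24.png

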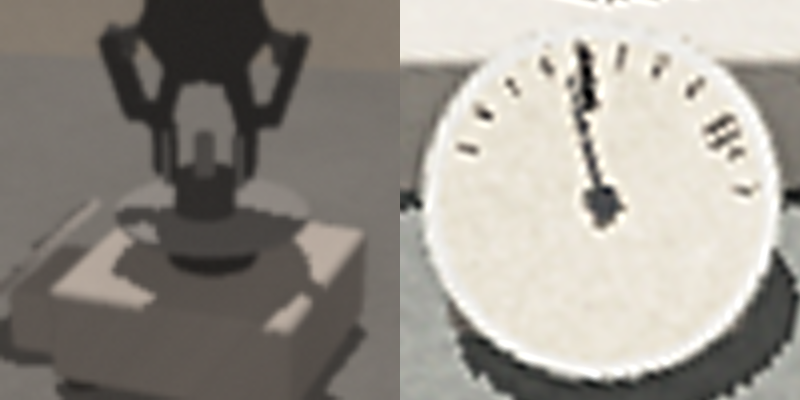

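Pan has sunk by about a second ring's worth. Release and retract, then read the dial.

{"api": "arm_command", "payload": {
  "rows": [
    {"delta_rot": [0, 0, 0], "xyz": [0, 0, 0], "gripper": 0.042},
    {"delta_rot": [0, 0, 0], "xyz": [0, 0, 0], "gripper": 0.046},
    {"delta_rot": [0, 0, 0], "xyz": [0, 0, 0], "gripper": 0.052},
    {"delta_rot": [0, 0, 0], "xyz": [0, 0, 0], "gripper": 0.058},
    {"delta_rot": [0, 0, 0], "xyz": [0, 0, 0], "gripper": 0.058},
    {"delta_rot": [0, 0, 0], "xyz": [0, 0, 0], "gripper": 0.058}
  ]
}}

```text
time: 23.6
tool_pos: [0.5921, -0.2173, 0.097]
tcp_rot: [3.142, -0.003, 0.0]
wrist_force: [-0.6, 0.5, 0.7]
width: 0.678
```

{"api": "arm_command", "payload": {
  "rows": [
    {"delta_rot": [0, 0, 0], "xyz": [0, 0, -0.02], "gripper": 0.058},
    {"delta_rot": [0, 0, 0], "xyz": [0, 0, -0.03], "gripper": 0.058},
    {"delta_rot": [0, 0, 0], "xyz": [0, 0, -0.04], "gripper": 0.058},
    {"delta_rot": [0, 0, 0], "xyz": [0, 0, 0], "gripper": 0.058},
    {"delta_rot": [0, 0, 0], "xyz": [0, 0, 0], "gripper": 0.058},
    {"delta_rot": [0, 0, 0], "xyz": [0, 0, 0], "gripper": 0.058}
  ]
}}

```text
time: 24.2
tool_pos: [0.5913, -0.217, 0.1858]
tcp_rot: [-3.141, 0.003, 0.003]
wrist_force: [0.6, 0.1, 0.2]
width: 0.679
```

```bash
python3 snap.py 25 wrist scene side
python3 spin.py wrist25|tail -1; python3 dial.py scene25; python3 -c "
import cv2,numpy as np
a=cv2.imread('pics/side25.png')[100:200,250:350]
cv2.imwrite('pics/d25.png',cv2.resize(np.hstack([cv2.resize(a,(520,520)),cv2.imread('pics/dial_scene25.png')]),(800,400)))"
```

```text
24.35 [ 0.5909 -0.2168  0.185 ] [-3.1403  0.0032  0.0048] [ 0.45 -0.56  0.32] 0.6798778296030148
pan 14790 0.109 [ 0.588  -0.2183  0.065 ] [array([ 0.5881, -0.2185]), np.float64(0.0658)]
dial c [ 0.7145 -0.2474  0.0621] r 0.0515 0.0521 n [ 0.689 -0.159  0.707] up [-0.689  0.158  0.707]
```

View pics/d25.png

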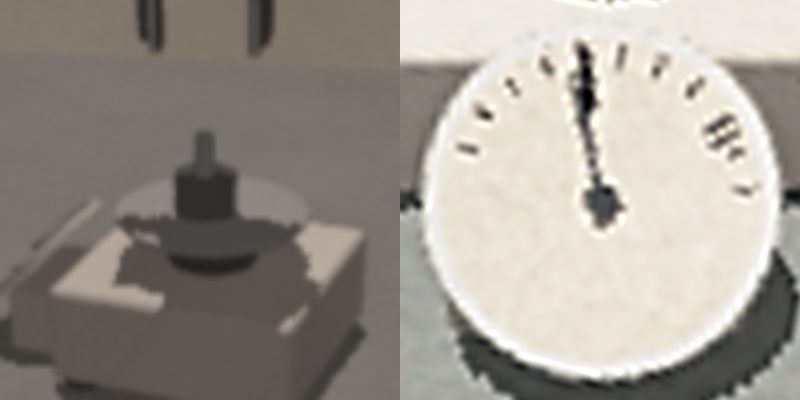

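The pointer is close to the long mark, so the scene camera is too coarse to decide. I'll bring the wrist camera over the dial for a sharper reading.

{"api": "arm_command", "payload": {
  "rows": [
    {"delta_rot": [0, 0, 0], "xyz": [0.02, 0.01, 0], "gripper": 0.058},
    {"delta_rot": [0, 0, 0], "xyz": [0.035, 0.01, 0], "gripper": 0.058},
    {"delta_rot": [0, 0, 0], "xyz": [0.035, 0.01, 0], "gripper": 0.058},
    {"delta_rot": [0, 0, 0], "xyz": [0.033, 0, 0.01], "gripper": 0.058},
    {"delta_rot": [0, 0, 0], "xyz": [0, 0, 0.015], "gripper": 0.058},
    {"delta_rot": [0, 0, 0], "xyz": [0, 0, 0], "gripper": 0.058},
    {"delta_rot": [0, 0, 0], "xyz": [0, 0, 0], "gripper": 0.058},
    {"delta_rot": [0, 0, 0], "xyz": [0, 0, 0], "gripper": 0.058}
  ]
}}

```text
time: 25.15
tool_pos: [0.7141, -0.2475, 0.1624]
tcp_rot: [3.142, -0.004, -0.0]
wrist_force: [0.1, -0.3, 0.1]
width: 0.683
```

```bash
cat > wdial.py <<'E'
import sys
from h import *
c=load(sys.argv[1])
n=np.array([.689,-.159,.707]);n/=np.linalg.norm(n);C=np.array([.7145,-.2474,.0621])
W=wcloud(c)
# refine plane/centre with wrist cloud
near=(np.linalg.norm(W-C,axis=-1)<.045);P=W[near]
for _ in range(4):
    mu=P.mean(0);nn=np.linalg.svd(P-mu,full_matrices=False)[2][2];P=P[abs((P-mu)@nn)<.002]
if nn[2]<0:nn=-nn
n=nn;up=np.array([0,0,1.])-n*n[2];up/=np.linalg.norm(up);right=np.cross(up,n)
near=(abs((W-mu)@n)<.003)&(np.linalg.norm(W-C,axis=-1)<.058)
Q=np.c_[(W[near]-mu)@right,(W[near]-mu)@up];h=cv2.convexHull(Q.astype(np.float32))[:,0];cx,cy,cr=circ(h);C=mu+cx*right+cy*up
print("C",C.round(4),cr.round(4),"n",n.round(3))
S=780;g=(np.arange(S)-S/2)/S*.116
X=C+g[None,:,None]*right+(-g)[:,None,None]*up
uv=wproj(c,X.reshape(-1,3)).reshape(S,S,2).astype(np.float32)
im=cv2.remap(c["pixels"][:,:,::-1],uv[...,0],uv[...,1],cv2.INTER_CUBIC)
cv2.imwrite(f"pics/wd_{sys.argv[1]}.png",cv2.resize(im,(590,590),interpolation=cv2.INTER_AREA))
E
python3 snap.py 26 wrist; python3 wdial.py wrist26
```

```text
25.2 [ 0.7145 -0.2477  0.1631] [ 3.1412e+00 -3.7000e-03  1.2000e-03] [ 0.44 -0.83 -0.38] 0.6791073831239672
C [ 0.7143 -0.2466  0.0631] 0.0522 n [ 0.691 -0.155  0.706]
```

View pics/wd_wrist26.png

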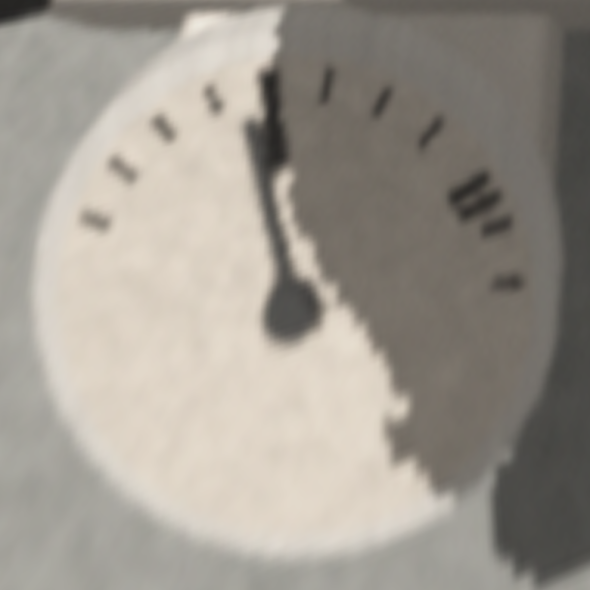

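View pics/wrist26.png

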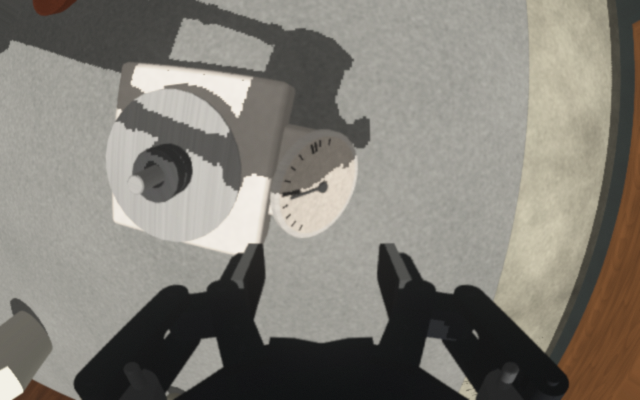

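Measured on the rectified wrist view, the pointer runs from (291,310) to (250,125), or -12.5°. The long mark is at -7.1°. That puts the pointer about 0.09 rad short (≈0.99), so a third ring is needed. Going to the ring at (0.580,0.254).

{"api": "arm_command", "payload": {
  "rows": [
    {"delta_rot": [0, 0, 0], "xyz": [-0.008, -0.02, -0.02], "gripper": 0.058},
    {"delta_rot": [0, 0, 0], "xyz": [-0.012, -0.045, 0], "gripper": 0.058},
    {"delta_rot": [0, 0, 0], "xyz": [-0.012, -0.045, 0], "gripper": 0.058},
    {"delta_rot": [0, 0, 0], "xyz": [-0.012, -0.045, 0], "gripper": 0.058},
    {"delta_rot": [0, 0, 0], "xyz": [-0.012, -0.045, 0], "gripper": 0.058},
    {"delta_rot": [0, 0, 0], "xyz": [-0.012, -0.045, 0], "gripper": 0.058},
    {"delta_rot": [0, 0, 0], "xyz": [-0.012, -0.045, 0], "gripper": 0.058},
    {"delta_rot": [0, 0, 0], "xyz": [-0.012, -0.045, 0], "gripper": 0.058},
    {"delta_rot": [0, 0, 0], "xyz": [-0.012, -0.045, 0], "gripper": 0.058},
    {"delta_rot": [0, 0, 0], "xyz": [-0.012, -0.045, 0], "gripper": 0.058},
    {"delta_rot": [0, 0, 0], "xyz": [-0.012, -0.045, 0], "gripper": 0.058},
    {"delta_rot": [0, 0, 0], "xyz": [-0.006, -0.0315, 0], "gripper": 0.058}
  ]
}}

```text
time: 26.4
tool_pos: [0.5808, 0.2568, 0.1838]
tcp_rot: [-3.14, 0.001, -0.003]
wrist_force: [1.2, 0.2, 0.1]
width: 0.676
```

{"api": "arm_command", "payload": {
  "rows": [
    {"delta_rot": [0, 0, 0], "xyz": [0, 0, 0.045], "gripper": 0.058},
    {"delta_rot": [0, 0, 0], "xyz": [0, 0, 0.045], "gripper": 0.058},
    {"delta_rot": [0, 0, 0], "xyz": [0, 0, 0.03], "gripper": 0.058},
    {"delta_rot": [0, 0, 0], "xyz": [0, 0, 0], "gripper": 0.058},
    {"delta_rot": [0, 0, 0], "xyz": [0, 0, 0], "gripper": 0.058},
    {"delta_rot": [0, 0, 0], "xyz": [0, 0, 0], "gripper": 0.058},
    {"delta_rot": [0, 0, 0], "xyz": [0, 0, 0], "gripper": 0.058},
    {"delta_rot": [0, 0, 0], "xyz": [0, 0, 0], "gripper": 0.058}
  ]
}}

```text
time: 27.2
tool_pos: [0.5837, 0.2547, 0.0644]
tcp_rot: [-3.14, 0.004, -0.006]
wrist_force: [-0.8, -0.1, -0.1]
width: 0.676
```

```bash
python3 snap.py 27 wrist; python3 rings.py wrist27 0.022 0.032
```

```text
27.25 [0.5832 0.2546 0.0638] [-3.1405  0.0034 -0.0043] [ 0.1  -0.06 -0.09] 0.6843130161626715
[174. 207.] 1584 z 0.026 circ [0.4677 0.2555 0.0208] enc [0.4674 0.2559 0.0215] mean [0.469  0.2564 0.0259]
[316. 208.] 2038 z 0.0261 circ [0.5804 0.2545 0.0207] enc [0.5805 0.2543 0.0212] mean [0.5805 0.2554 0.026 ]
```

{"api": "arm_command", "payload": {
  "rows": [
    {"delta_rot": [0, 0, 0], "xyz": [-0.002, 0, 0.025], "gripper": 0.058},
    {"delta_rot": [0, 0, 0], "xyz": [0, 0, 0.02], "gripper": 0.058},
    {"delta_rot": [0, 0, 0], "xyz": [0, 0, 0.012], "gripper": 0.058},
    {"delta_rot": [0, 0, 0], "xyz": [0, 0, 0.01], "gripper": 0.058},
    {"delta_rot": [0, 0, 0], "xyz": [0, 0, 0.006], "gripper": 0.058},
    {"delta_rot": [0, 0, 0], "xyz": [0, 0, 0], "gripper": 0.058},
    {"delta_rot": [0, 0, 0], "xyz": [0, 0, 0], "gripper": 0.058},
    {"delta_rot": [0, 0, 0], "xyz": [0, 0, 0], "gripper": 0.058},
    {"delta_rot": [0, 0, 0], "xyz": [0, 0, 0], "gripper": 0.058}
  ]
}}

```text
time: 28.15
tool_pos: [0.5807, 0.2545, -0.0101]
tcp_rot: [-3.141, 0.003, -0.002]
wrist_force: [0.3, 0.4, -0.2]
width: 0.678
```

{"api": "arm_command", "payload": {
  "rows": [
    {"delta_rot": [0, 0, 0], "xyz": [0, 0, 0.0045], "gripper": 0.058},
    {"delta_rot": [0, 0, 0], "xyz": [0, 0, 0], "gripper": 0.058},
    {"delta_rot": [0, 0, 0], "xyz": [0, 0, 0], "gripper": 0.058}
  ]
}}

```text
time: 28.45
tool_pos: [0.5797, 0.2541, -0.0158]
tcp_rot: [3.141, -0.003, -0.001]
wrist_force: [-0.6, 0.6, 0.2]
width: 0.681
```

```bash
python3 snap.py 28 wrist side
python3 -c "
import cv2,numpy as np;a=cv2.imread('pics/wrist28.png')[150:350,220:420];b=cv2.imread('pics/side28.png')[210:350,205:335];cv2.imwrite('pics/c28.png',np.hstack([cv2.resize(a,(400,400)),cv2.resize(b,(371,400))]))"
```

```text
28.55 [ 0.5799  0.2542 -0.0156] [ 3.1415e+00 -3.2000e-03 -3.0000e-04] [ 0.31 -0.6   0.63] 0.6778945574227706
```

View pics/c28.png

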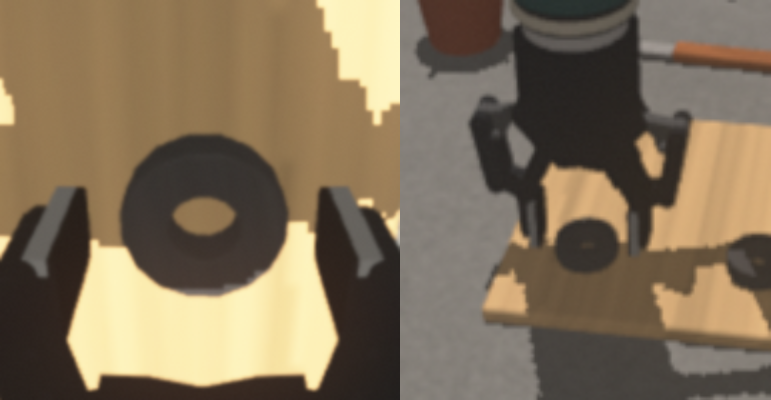

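The third ring is centred between the pads; grip, lift, carry.

{"api": "arm_command", "payload": {
  "rows": [
    {"delta_rot": [0, 0, 0], "xyz": [0, 0, 0], "gripper": 0.036},
    {"delta_rot": [0, 0, 0], "xyz": [0, 0, 0], "gripper": 0.036},
    {"delta_rot": [0, 0, 0], "xyz": [0, 0, 0], "gripper": 0.036},
    {"delta_rot": [0, 0, 0], "xyz": [0, 0, 0], "gripper": 0.036},
    {"delta_rot": [0, 0, 0], "xyz": [0, 0, -0.01], "gripper": 0.036},
    {"delta_rot": [0, 0, 0], "xyz": [0, 0, -0.03], "gripper": 0.036},
    {"delta_rot": [0, 0, 0], "xyz": [0, 0, -0.048], "gripper": 0.036},
    {"delta_rot": [0, 0, 0], "xyz": [0, 0, -0.048], "gripper": 0.036},
    {"delta_rot": [0, 0, 0], "xyz": [0, 0, -0.048], "gripper": 0.036},
    {"delta_rot": [0, 0, 0], "xyz": [0, 0, 0], "gripper": 0.036}
  ]
}}

```text
time: 29.55
tool_pos: [0.5855, 0.2564, 0.1787]
tcp_rot: [-3.136, 0.003, -0.024]
wrist_force: [1.5, 1.1, -0.4]
width: 0.472
```

{"api": "arm_command", "payload": {
  "rows": [
    {"delta_rot": [0, 0, 0], "xyz": [0.001, 0.03, 0], "gripper": 0.036},
    {"delta_rot": [0, 0, 0], "xyz": [0.001, 0.045, 0], "gripper": 0.036},
    {"delta_rot": [0, 0, 0], "xyz": [0.002, 0.045, 0], "gripper": 0.036},
    {"delta_rot": [0, 0, 0], "xyz": [0.002, 0.045, 0], "gripper": 0.036},
    {"delta_rot": [0, 0, 0], "xyz": [0.002, 0.045, 0], "gripper": 0.036},
    {"delta_rot": [0, 0, 0], "xyz": [0.001, 0.045, 0], "gripper": 0.036},
    {"delta_rot": [0, 0, 0], "xyz": [0.001, 0.045, 0], "gripper": 0.036},
    {"delta_rot": [0, 0, 0], "xyz": [0.001, 0.045, 0], "gripper": 0.036},
    {"delta_rot": [0, 0, 0], "xyz": [0, 0.045, 0], "gripper": 0.036},
    {"delta_rot": [0, 0, 0], "xyz": [0, 0.045, 0], "gripper": 0.036},
    {"delta_rot": [0, 0, 0], "xyz": [0, 0.0365, 0], "gripper": 0.036}
  ]
}}

```text
time: 30.65
tool_pos: [0.5891, -0.2196, 0.1676]
tcp_rot: [-3.141, 0.005, 0.002]
wrist_force: [0.3, 0.1, -1.0]
width: 0.475
```

{"api": "arm_command", "payload": {
  "rows": [
    {"delta_rot": [0, 0, 0], "xyz": [0, 0, 0], "gripper": 0.036},
    {"delta_rot": [0, 0, 0], "xyz": [0, 0, 0], "gripper": 0.036},
    {"delta_rot": [0, 0, 0], "xyz": [0, 0, 0], "gripper": 0.036},
    {"delta_rot": [0, 0, 0], "xyz": [0, 0, 0], "gripper": 0.036},
    {"delta_rot": [0, 0, 0], "xyz": [0, 0, 0], "gripper": 0.036},
    {"delta_rot": [0, 0, 0], "xyz": [0, 0, 0], "gripper": 0.036}
  ]
}}

```text
time: 31.25
tool_pos: [0.5903, -0.2163, 0.1686]
tcp_rot: [3.142, -0.001, 0.0]
wrist_force: [-0.0, 0.4, -1.0]
width: 0.474
```

```bash
for i in 29 30; do python3 snap.py $i wrist; python3 held.py wrist$i 0.2085; done
```

```text
31.3 [ 0.5902 -0.2165  0.1686] [ 3.1416e+00 -1.4000e-03  2.0000e-04] [-0.52  0.31 -0.66] 0.4715254365301356
[320.91308394 257.47999256] [ 258  219  127   79 5373] ztop 0.2097
contour 378 world [ 0.5908 -0.2148  0.0218] cam [ 1.000e-04 -3.100e-02 -1.479e-01]
contour 97 world [ 0.5906 -0.2153  0.0082] cam [-0.     -0.0314 -0.1481]
31.35 [ 0.5902 -0.2167  0.1686] [ 3.1415e+00 -1.7000e-03  3.0000e-04] [ 0.13  0.31 -1.66] 0.4780312870926257
[320.82276119 257.45447761] [ 258  218  127   80 5360] ztop 0.2097
contour 389 world [ 0.5906 -0.215   0.0219] cam [-0.     -0.031  -0.1479]
contour 97 world [ 0.5905 -0.2155  0.0083] cam [-1.000e-04 -3.150e-02 -1.481e-01]
```

{"api": "arm_command", "payload": {
  "rows": [
    {"delta_rot": [0, 0, 0], "xyz": [0.002, 0.0006, 0.01], "gripper": 0.036},
    {"delta_rot": [0, 0, 0], "xyz": [0, 0, 0.01], "gripper": 0.036},
    {"delta_rot": [0, 0, 0], "xyz": [0, 0, 0.005], "gripper": 0.036},
    {"delta_rot": [0, 0, 0], "xyz": [0, 0, 0], "gripper": 0.036},
    {"delta_rot": [0, 0, 0], "xyz": [0, 0, 0], "gripper": 0.036},
    {"delta_rot": [0, 0, 0], "xyz": [0, 0, 0], "gripper": 0.036},
    {"delta_rot": [0, 0, 0], "xyz": [0, 0, 0], "gripper": 0.036}
  ]
}}

```text
time: 32.05
tool_pos: [0.5924, -0.2181, 0.144]
tcp_rot: [3.141, -0.003, 0.001]
wrist_force: [0.5, -0.1, -1.1]
width: 0.473
```

```bash
for i in 31 32; do python3 snap.py $i wrist; python3 held.py wrist$i 0.185; done
```

```text
32.1 [ 0.5924 -0.2181  0.1441] [ 3.1412e+00 -3.2000e-03  1.4000e-03] [ 0.14 -0.62 -1.39] 0.47230353272073944
[320.80964945 257.82642292] [ 258  219  127   79 5306] ztop 0.1852
contour 387 world [ 0.5929 -0.2167  0.022 ] cam [ 1.000e-04 -3.110e-02 -1.479e-01]
contour 98 world [ 0.5927 -0.2171  0.0082] cam [-1.000e-04 -3.150e-02 -1.481e-01]
32.15 [ 0.5924 -0.218   0.144 ] [ 3.1413e+00 -3.2000e-03  1.2000e-03] [-0.24  0.69 -1.79] 0.4718289727413313
[320.97330827 257.87744361] [ 258  219  127   79 5320] ztop 0.1852
contour 384 world [ 0.5929 -0.2166  0.0219] cam [ 0.0002 -0.031  -0.1479]
contour 97 world [ 0.5928 -0.217   0.0082] cam [-0.     -0.0315 -0.1481]
```

Aligned to within 0.3 mm. Lower 12 mm onto the spindle and check.

{"api": "arm_command", "payload": {
  "rows": [
    {"delta_rot": [0, 0, 0], "xyz": [0, -0.0003, 0.002], "gripper": 0.036},
    {"delta_rot": [0, 0, 0], "xyz": [0, 0, 0.002], "gripper": 0.036},
    {"delta_rot": [0, 0, 0], "xyz": [0, 0, 0.002], "gripper": 0.036},
    {"delta_rot": [0, 0, 0], "xyz": [0, 0, 0.002], "gripper": 0.036},
    {"delta_rot": [0, 0, 0], "xyz": [0, 0, 0.002], "gripper": 0.036},
    {"delta_rot": [0, 0, 0], "xyz": [0, 0, 0.002], "gripper": 0.036},
    {"delta_rot": [0, 0, 0], "xyz": [0, 0, 0], "gripper": 0.036},
    {"delta_rot": [0, 0, 0], "xyz": [0, 0, 0], "gripper": 0.036}
  ]
}}

```text
time: 32.95
tool_pos: [0.5921, -0.2176, 0.1314]
tcp_rot: [-3.142, 0.003, 0.0]
wrist_force: [-0.1, -0.2, -1.0]
width: 0.473
```

```bash
python3 snap.py 33 wrist scene
python3 held.py wrist33 0.1732;python3 spin.py wrist33 | tail -1;python3 dial.py scene33
python3 -c "
import cv2,numpy as np;a=cv2.imread('pics/wrist33.png')[200:320,260:380];b=cv2.imread('pics/dial_scene33.png');cv2.imwrite('pics/c33.png',np.hstack([cv2.resize(a,(400,400)),cv2.resize(b,(400,400))]))"
```

```text
33.05 [ 0.5922 -0.2176  0.1316] [ 3.1415e+00 -3.1000e-03  3.0000e-04] [-0.07  0.46 -1.33] 0.4737587060217658
[320.81292517 258.07690854] [ 258  219  127   79 5292] ztop 0.1726
contour 386 world [ 0.5926 -0.2161  0.0219] cam [ 1.000e-04 -3.110e-02 -1.479e-01]
contour 101 world [ 0.5924 -0.2165  0.0082] cam [-0.     -0.0315 -0.148 ]
pan 16963 0.109 [ 0.5879 -0.2182  0.065 ] [array([ 0.5878, -0.2186]), np.float64(0.0656)]
dial c [ 0.7145 -0.2474  0.0621] r 0.0515 0.0521 n [ 0.689 -0.159  0.707] up [-0.689  0.158  0.707]
```

View pics/c33.png

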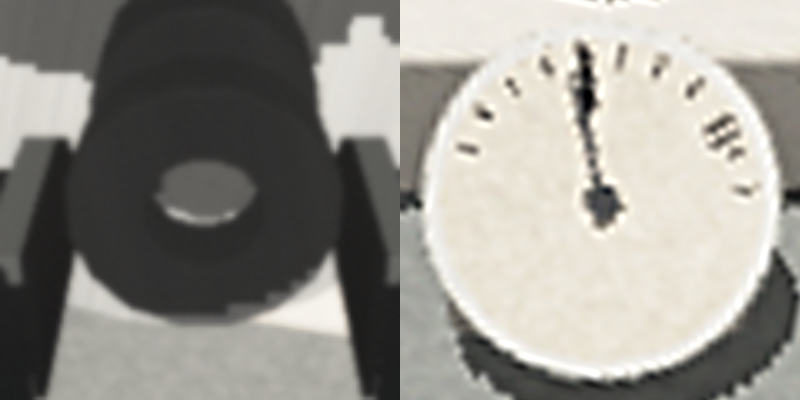

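{"api": "arm_command", "payload": {
  "rows": [
    {"delta_rot": [0, 0, 0], "xyz": [0, 0, 0.005], "gripper": 0.036},
    {"delta_rot": [0, 0, 0], "xyz": [0, 0, 0.005], "gripper": 0.036},
    {"delta_rot": [0, 0, 0], "xyz": [0, 0, 0.005], "gripper": 0.036},
    {"delta_rot": [0, 0, 0], "xyz": [0, 0, 0.003], "gripper": 0.036},
    {"delta_rot": [0, 0, 0], "xyz": [0, 0, 0.002], "gripper": 0.036},
    {"delta_rot": [0, 0, 0], "xyz": [0, 0, 0.001], "gripper": 0.036},
    {"delta_rot": [0, 0, 0], "xyz": [0, 0, 0], "gripper": 0.036},
    {"delta_rot": [0, 0, 0], "xyz": [0, 0, 0.001], "gripper": 0.036},
    {"delta_rot": [0, 0, 0], "xyz": [0, 0, 0.001], "gripper": 0.036},
    {"delta_rot": [0, 0, 0], "xyz": [0, 0, 0.001], "gripper": 0.036},
    {"delta_rot": [0, 0, 0], "xyz": [0, 0, 0], "gripper": 0.036},
    {"delta_rot": [0, 0, 0], "xyz": [0, 0, 0], "gripper": 0.036}
  ]
}}

```text
time: 34.25
tool_pos: [0.5923, -0.2177, 0.1077]
tcp_rot: [3.141, -0.003, 0.001]
wrist_force: [0.5, 0.4, -0.4]
width: 0.475
```

```bash
python3 snap.py 34 wrist scene side
python3 spin.py wrist34 | tail -1;python3 dial.py scene34
python3 -c "
import cv2,numpy as np;a=cv2.imread('pics/side34.png')[100:200,250:350];b=cv2.imread('pics/dial_scene34.png');cv2.imwrite('pics/c34.png',np.hstack([cv2.resize(a,(400,400)),cv2.resize(b,(400,400))]))"
```

```text
34.4 [ 0.5923 -0.2177  0.1077] [ 3.1414e+00 -3.2000e-03  8.0000e-04] [ 0.24  0.38 -0.56] 0.47353704219972004
pan 21255 0.1071 [ 0.5879 -0.2181  0.065 ] [array([ 0.588 , -0.2182]), np.float64(0.0655)]
dial c [ 0.7145 -0.2474  0.0621] r 0.0515 0.0521 n [ 0.689 -0.159  0.707] up [-0.689  0.158  0.707]
```

View pics/c34.png

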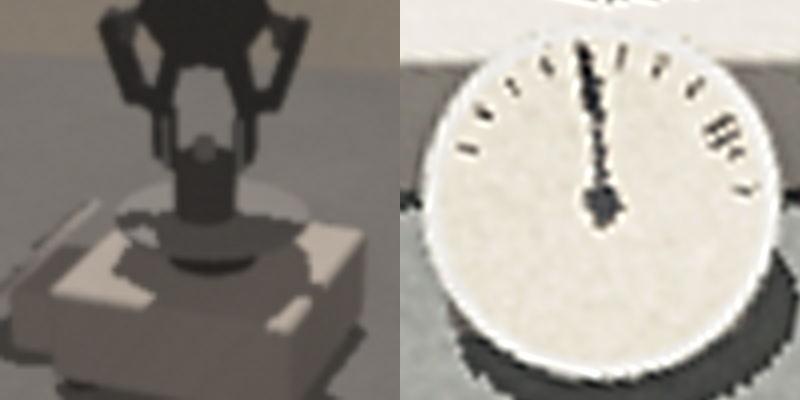

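Pan at 0.1071, so the ring rests on the stack with about 2 mm of sink. One more millimetre, then release and rise.

{"api": "arm_command", "payload": {
  "rows": [
    {"delta_rot": [0, 0, 0], "xyz": [0, 0, 0.001], "gripper": 0.036},
    {"delta_rot": [0, 0, 0], "xyz": [0, 0, 0], "gripper": 0.036},
    {"delta_rot": [0, 0, 0], "xyz": [0, 0, 0], "gripper": 0.042},
    {"delta_rot": [0, 0, 0], "xyz": [0, 0, 0], "gripper": 0.046},
    {"delta_rot": [0, 0, 0], "xyz": [0, 0, 0], "gripper": 0.052},
    {"delta_rot": [0, 0, 0], "xyz": [0, 0, 0], "gripper": 0.058},
    {"delta_rot": [0, 0, 0], "xyz": [0, 0, 0], "gripper": 0.058},
    {"delta_rot": [0, 0, 0], "xyz": [0, 0, 0], "gripper": 0.058}
  ]
}}

```text
time: 35.2
tool_pos: [0.592, -0.2176, 0.1065]
tcp_rot: [-3.142, 0.003, 0.0]
wrist_force: [-0.3, -0.4, 0.0]
width: 0.683
```

{"api": "arm_command", "payload": {
  "rows": [
    {"delta_rot": [0, 0, 0], "xyz": [0, 0, -0.02], "gripper": 0.058},
    {"delta_rot": [0, 0, 0], "xyz": [0, 0, -0.03], "gripper": 0.058},
    {"delta_rot": [0, 0, 0], "xyz": [0, 0, -0.03], "gripper": 0.058},
    {"delta_rot": [0, 0, 0], "xyz": [0.01, 0.01, 0], "gripper": 0.058},
    {"delta_rot": [0, 0, 0], "xyz": [0.035, 0.01, 0], "gripper": 0.058},
    {"delta_rot": [0, 0, 0], "xyz": [0.035, 0.01, 0], "gripper": 0.058},
    {"delta_rot": [0, 0, 0], "xyz": [0.035, 0, 0], "gripper": 0.058},
    {"delta_rot": [0, 0, 0], "xyz": [0.006, 0, 0.015], "gripper": 0.058},
    {"delta_rot": [0, 0, 0], "xyz": [0, 0, 0], "gripper": 0.058},
    {"delta_rot": [0, 0, 0], "xyz": [0, 0, 0], "gripper": 0.058},
    {"delta_rot": [0, 0, 0], "xyz": [0, 0, 0], "gripper": 0.058},
    {"delta_rot": [0, 0, 0], "xyz": [0, 0, 0], "gripper": 0.058}
  ]
}}

```text
time: 36.4
tool_pos: [0.7124, -0.248, 0.1723]
tcp_rot: [3.141, -0.004, 0.001]
wrist_force: [-0.2, 0.0, -0.4]
width: 0.678
```

```bash
python3 snap.py 35 wrist side scene;  python3 wdial.py wrist35; python3 spin.py wrist35|tail -1
python3 -c "
import cv2,numpy as np;a=cv2.imread('pics/side35.png')[100:200,250:350];b=cv2.imread('pics/wd_wrist35.png');cv2.imwrite('pics/c35.png',np.hstack([cv2.resize(a,(200,590))[:, :],b]))
cv2.imwrite('pics/c35.png',np.hstack([cv2.resize(a,(400,400)),cv2.resize(b,(400,400))]))"
```

```text
36.55 [ 0.7128 -0.248   0.1725] [ 3.1411e+00 -3.5000e-03  1.8000e-03] [ 0.32 -1.06 -0.33] 0.6814051901239232
C [ 0.7145 -0.2465  0.063 ] 0.0524 n [ 0.69  -0.156  0.707]
pan 11463 0.1061 [ 0.5878 -0.2183  0.065 ] [array([ 0.5877, -0.2184]), np.float64(0.0655)]
```

View pics/c35.png

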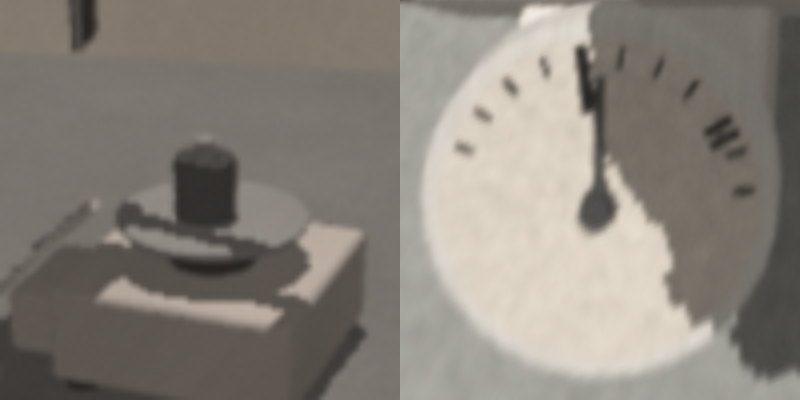

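View pics/scene35.png

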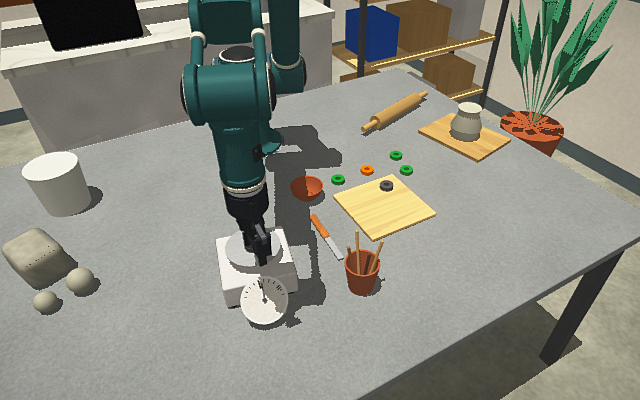

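Stack of three stands flat. The pointer is about +1.7° against the mark's -7°, so about 1.23 rad and past the mark. The spare ring and bystanders haven't moved, and the gripper is open and clear. Handing in.

```bash
python3 -c "
from workcell import bot
print(bot.read_state()['time']);print(bot.finish_job())"
```

```text
36.55
the job is handed in; nothing more can be done
None
```

I put three steel rings on the spindle one at a time and handed the job in at 36.6 s. The pointer finished past the long mark.

**Pointer readings:**

| Rings on | Pointer (rad) |
|---|---|
| 0 | about 0.52 |
| 1 | about 0.74 |
| 2 | about 0.99 (just short of the long mark at 1.08) |
| 3 | about 1.23 |

- **Last checks:** The three rings stand flat in a straight stack, and the gripper was open and clear. In the last scene picture the fourth ring and the bystanders look where they were, though I did not measure them again. The pan was 8.9 mm lower than at the start, which fits three rings.
- **Not checked directly:** I saw no swing towards the double stroke, but I only looked at the dial between moves. I also took no repeat reading to confirm the pointer was at rest before handing in.
- **What disagreed:** The reported tool point did not match the real fingertips, which were about 33 mm further back. I went by the camera measurements for heights. The scene and side cameras also differed by up to 8 mm in position, so I aligned everything with the wrist camera.
- **Small contact:** Closing on the first ring showed about 6 N on the wrist, possibly the fingertips touching the board.

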